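# Empty the dish drainer: spatula into the crock, tray onto the blue rails

## Robot

A 7-joint arm with a two-finger parallel gripper is mounted at the origin on the work surface. World frame = base frame: x ahead of the robot, y to its left, z up, the work surface at z = 0. Lengths are in m, angles in rad, forces in N, time in s.
With the tool pointing down it reaches from about 0.4 to 0.75 m from the base axis. Payload 19.5 kg.
Tool frame: the origin (TCP) lies at the very end of the fingers, on their centre line; the grasp point (between the pads) lies 19 mm behind it; z points along the fingers, y is the line along which they close (so a half turn about z gives the same grasp; the last joint's range is limited). The gripper opens to 85 mm and grips with 20 to 120 N. Pads are 22 mm wide; open, the fingers measure 114 mm over their backs; the gripper's body (76 mm by 85 mm) begins 54 mm behind the grasp point. The pads swing forward as they close: fully open they stand 13 mm farther back than shut.
Start: joints at [1.064, 0.707, -0.028, 1.485, 0.022, 0.951, -0.075], TCP at [0.258, -0.514, 0.231] pointing down, gripper open.
Joint ranges: [-2.71, 2.71], [-0.32, 2.16], [-1.57, 1.52], [0, 2.45], [-1.46, 4.6], [0, 2.02], [-2.83, 2.83]. Speed limits (rad/s): [1.89, 1.89, 2.57, 2.57, 3.01, 3.01, 3.01].

## Interface

Orientations are given as a unit quaternion [w, x, y, z].
In Python, from plant import robot gives the robot as it stands.
- The arm moves only by the tool carry_out, never from a script. Its argument "deltas" is a list of rows, each an object of numbers: "x", "y", "z": the shift along the tool's x, y, z in m; "twist": the turn about the tool's z in degrees. A call has 1 to 20 rows; each row is the pose to reach, as a shift and turn from the pose commanded when the call began, along the tool's axes at that moment; what a row does not reach only later rows make up. A row lasts 1/10 s, in which the tool goes at most 50 mm and 8.59 degrees, less where a joint would pass 70% of its speed; a pose out of reach is approached as far as the arm can. A call with a gripper value outside its range is refused whole. "jaw" is the finger opening in m, from 0 to 0.0854, set as the call begins (left out, the last holds). The fingers move at their own pace and stop on an object; "newtons" is the grip in N (left out, the last holds). Time passes only in rows, so rows that repeat a pose let the fingers close. It gives the time, the measured TCP pose, the force, the opening and the grip force at its end, in the units of the state.
- robot.state(): the state, without advancing time (a new reading comes with each control period).
- robot.read_camera(name): name is "side" or "top" or "wrist"; returns the picture (400x640x3 uint8, red, green, blue); there is no depth.
- robot.get_calibration(name): a dict with "mtx" (3x3 intrinsics, pixels), "R" (3x3) and "t" (3): a world point X has camera coordinates R X + t; the wrist camera has in their place "hand_eye" (4x4, takes a point from camera to tool coordinates, whose origin is the TCP and whose axes are the flange's). Camera axes: x right, y down, z forward; pixel columns grow to the right and rows downward; lengths in m; the calibration is good to about 2 mm. A picture is of the moment at which its call begins: read the wrist's pose just before it. get_calibration takes no time and is no camera call.
- robot.close_job(): hands the job in; it is judged then, once.
Trained networks look in the newest picture that a camera, given by its name, has taken for a name from the list of things; names that differ only in an ending like _2 or _b are one class to them, and where a whole thing is asked for, a point or a joint stands for the part that bears it (a point fixed in the world has none). Each returns a list of dicts, best first, with "conf" (0 to 1); they miss things now and then, are a little off and sometimes report something else, mostly with a low value. They report only what shows in the picture. A call takes as long as a camera call. They do not tell look-alikes from the thing itself.
- robot.spot_in(camera, query): "centre" ([x, y, z] in m, in the coordinates of the camera as it stood for that picture, good to about 4 mm: the middle of the surface that is visible of it).
The state is a dict: "clock": time; "joint_positions": joint angles; "qvel": joint speeds; "joint_torque": joint torques, N m; "position": TCP position; "ee_rot": TCP orientation; "contact_force": force on the tool from outside, world axes, zero at the start; "torque": the same for the moment, N m; "grip_width": finger opening in m; "gripper_force": force on a finger pad.
Only numpy, scipy, OpenCV 4.12 (cv2) and the standard library are available. Lean on these libraries where they do the work, as an engineer would, in place of code of your own. Each camera call takes 0.05 s, during which the arm holds its last target. There are 200 camera calls.

## Task

Empty the dish drainer: stand the red spatula in the white crock, handle end down, and slide the yellow tray level onto the blue pair of rails in the rack, far edge first with its black grip left sticking out of the front, until it is fully home against the end stop. Leave the crock standing and do not push aside or knock over the jar, the soap bottle or the bowl.

Things in the scene. Friction and masses are not known exactly. Their poses are not given: they have to be found in the camera images.
- tray_center (a point): Centre of the yellow tray, half-way up (9 mm over its underside). 130 mm deep (x) x 160 wide (y) x 18 high, open top, 4 mm floor and walls, about 0.17 kg. x points from the grip to the far edge (x = +65 mm), which enters the rack first; z is up. It starts on the drainer's slope, grip end higher, tilted 0.26 rad, with stops at its far edge; lifting straight up frees it.
- tray_grip (a point): Middle of the tray's black grip, a solid upright fin on the middle of the near edge: 52 mm long (x), 14 thick (y), 30 high (z), 93 mm from tray_center along tray -x and 8 mm higher; its inner end touches the tray. Pinch it across its thickness. Axes as tray_center.
- blue_seat (a point): Where the middle of the tray's underside is when home, level with the tops of the blue rails; its height varies. x = sliding direction into the rack (level), then equal to tray x; y across, z up. Blue ledges 4 mm thick, 68 to 86 mm either side, x -72 to +74 mm; 14 mm high guides with inner faces at y = +-84 mm (4 mm play a side). End stop face at x = +67 mm.
- rack: Fixed aluminium and white rack; origin on the worktop straight below blue_seat, same axes. 14 mm posts at x = -68 and +78, y = +-99 mm. White top board: underside 300, top 318 mm up, 224 wide, x -112 to +93 mm, so it overhangs the tray's grip and the tool must lean back from the rack. Like steel rail pairs lie 45 to 60 mm below and 55 to 70 mm above the blue pair. The bowl stands on top.
- spatula_center (a point): Middle of the 190 mm long spatula, 70 g. z runs from the handle's end to the blade's tip. Wooden handle 16 x 16 mm, z -95 to +27 mm; rigid red blade 46 (x) x 10 mm (y), z +20 to +95 mm: pinch it across y. It starts in the drainer's trough, blade up, 0.61 rad from vertical, top leaning to the drainer's -x; pull it out along its own axis.
- spatula_foot (a point): Centre of the end face of the spatula's handle, axes as spatula_center.
- drainer: Fixed grey dish drainer; origin on the worktop, base plate x -80 to +90, y -130 to +120 mm. Tray supports round x = +20, y = +20 mm, up to 65 mm high; the tray's grip points to -x. The utensil trough (105 mm long, 20 wide, 14 deep, open above) has its foot at x = +50, y = -105 mm and rises towards -x to 115 mm high.
- crock: White round open crock, 120 mm high, loose, 0.6 kg; origin at the centre of its underside. Outer rim radius 42 mm, wall 4 mm, narrowing a little downwards; floor about 5 mm thick.
- jar: Bystander: amber glass jar, 115 mm high, radius 38 mm, origin under its centre. It may stand where the crock stands in another start.
- soap: Bystander: green soap bottle, 170 mm high, radius 28 mm, origin under its centre.
- bowl: Bystander: white bowl, rim radius 60 mm, 50 mm high, loose on top of the rack; origin under its centre.
Mind the look-alikes: they are no part of the job. Of the things that look like the part that bears tray_center, the smaller one is meant. What is shaped like the crock but pink is not meant.

How it is judged:
At the end, for the whole second after the job is handed in: Tray at rest on the blue rails, grip outwards: within 7 mm of the seat along and across, 5 mm in height, 0.08 rad in yaw, 0.06 in tilt. Spatula at rest in the crock: foot within 25 mm of its underside, under 0.5 rad from upright, blade up. Crock standing (under 0.08 rad) (x of tray_center in the frame of blue_seat between -0.007 and 0.007 m and y of tray_center in the frame of blue_seat between -0.007 and 0.007 m and z of tray_center in the frame of blue_seat between 0.004 and 0.014 m and angle between the x axis of tray_center and the x axis of blue_seat, either way round below 0.08 rad and angle between the z axis of tray_center and the z axis of blue_seat, either way round below 0.06 rad and horizontal distance between spatula_foot and crock below 0.04 m and z of spatula_foot in the frame of crock between -0.005 and 0.025 m and angle between spatula_center's own z axis and vertical below 0.5 rad and height (world z) of spatula_center above 0.07 m and angle between crock's own z axis and vertical below 0.08 rad and linear speed of each of tray, spatula below 0.02 m/s and x of tray_grip in the frame of blue_seat below -0.08 m); the robot touches nothing.
It fails at once if the storage jar was pushed more than 30 mm or tipped (distance of jar from where it was at the start of the episode above 0.03 m or angle between jar's own z axis and vertical above 0.3 rad).
It fails at once if the soap bottle was pushed more than 30 mm or tipped (distance of soap from where it was at the start of the episode above 0.03 m or angle between soap's own z axis and vertical above 0.3 rad).
It fails at once if the bowl on top of the rack was pushed more than 30 mm or tipped (distance of bowl from where it was at the start of the episode above 0.03 m or angle between bowl's own z axis and vertical above 0.3 rad).
It fails at once if the crock was tipped over (angle between crock's own z axis and vertical above 0.5 rad).
It also fails if it takes over 58 s, if anything falls off the work surface, if the arm or the gripper's body presses on something with over 40 N, if the wrist force passes 120 N, or if a joint passes its speed limit or range.

## Working session

There is one attempt and no reset: what is moved stays moved. The work goes in short steps, Python scripts to look and compute and a tool call to move; the robot and the scene stay as the last step left them, time stands still between calls to the robot, and variables do not carry over. Pictures are saved under pics/ and viewed, at most 10 in all, crops included, and the job is handed in when it is done.

Besides the shell and the picture viewer there is one more tool, called after "Call:" by a JSON object that holds its "api" and its "payload", one argument or row to a line. carry_out: Moves the arm, as the interface text tells. Its arguments: {"type":"object","properties":{"deltas":{"type":"array","items":{"type":"object","properties":{"x":{"type":"number"},"y":{"type":"number"},"z":{"type":"number"},"twist":{"type":"number"}}}},"jaw":{"type":"number"},"newtons":{"type":"number"}},"required":["deltas"]}

```bash
ls; mkdir -p pics; python3 - <<'E'
from plant import robot
import cv2,numpy as np
s=robot.state(); print({k:np.round(v,3).tolist() for k,v in s.items()})
for c in ["side","top"]:
    im=robot.read_camera(c); cv2.imwrite(f"pics/{c}0.png",im[:,:,::-1])
    k=robot.get_calibration(c); R=np.array(k["R"]);t=np.array(k["t"]); print(c,np.array(k["mtx"]).round(1).tolist(),"cam",(-R.T@t).round(3),"axis",R[2].round(2))
    for q in ["tray_center","tray_grip","blue_seat","rack","spatula_center","spatula_foot","drainer","crock","jar","soap","bowl"]:
        for d in robot.spot_in(c,q)[:4]:
            p=np.array(d["centre"]); u=np.array(k["mtx"])@p
            print(c,q,round(d["conf"],2),(R.T@(p-t)).round(3).tolist(),(u[:2]/u[2]).round(0).tolist())
k=robot.get_calibration("wrist");print(np.array(k["mtx"]).round(1).tolist(),np.array(k["hand_eye"]).round(3).tolist())
print(robot.state()["clock"])
E
```

```text
pics
{'clock': 0.0, 'joint_positions': [1.064, 0.707, -0.028, 1.485, 0.022, 0.951, -0.075], 'qvel': [-0.001, 0.001, -0.002, -0.0, 0.001, 0.0, -0.0], 'joint_torque': [-0.0, -88.322, 1.234, -23.616, 0.017, 0.007, 0.0], 'position': [0.258, -0.514, 0.231], 'ee_rot': [-0.0, 0.973, 0.23, -0.0], 'contact_force': [0.001, -0.486, 0.086], 'torque': [0.011, 0.028, 0.05], 'gripper_force': 0.0, 'grip_width': 0.086}
side [[375.8, 0.0, 316.9], [0.0, 375.8, 195.0], [0.0, 0.0, 1.0]] cam [0.341 0.674 1.052] axis [ 0.15 -0.65 -0.75]
side tray_center 0.95 [0.521, -0.172, 0.056] [321.0, 199.0]
side tray_center 0.63 [0.206, -0.256, 0.005] [411.0, 207.0]
side tray_grip 0.96 [0.521, -0.172, 0.054] [321.0, 200.0]
side tray_grip 0.64 [0.201, -0.255, 0.008] [412.0, 206.0]
side blue_seat 0.63 [0.548, 0.337, 0.141] [265.0, 326.0]
side rack 0.83 [0.515, 0.307, 0.323] [276.0, 282.0]
side rack 0.71 [0.701, -0.089, 0.084] [264.0, 203.0]
side spatula_center 0.75 [0.48, -0.298, 0.145] [341.0, 159.0]
side spatula_foot 0.55 [0.482, -0.298, 0.15] [340.0, 157.0]
side drainer 0.84 [0.49, -0.14, 0.004] [328.0, 217.0]
side c
[... 771 characters left out ...]
.0, 225.0]
top drainer 0.59 [0.467, -0.25, 0.001] [379.0, 236.0]
top crock 0.72 [0.853, -0.13, 0.07] [348.0, 111.0]
top crock 0.7 [0.487, -0.292, 0.143] [401.0, 224.0]
top crock 0.53 [0.465, -0.251, -0.0] [379.0, 237.0]
top jar 0.6 [0.484, -0.401, 0.114] [436.0, 229.0]
top jar 0.41 [0.52, -0.168, 0.049] [355.0, 216.0]
top soap 0.87 [0.722, 0.08, 0.107] [278.0, 142.0]
top bowl 0.76 [0.513, 0.29, 0.338] [179.0, 187.0]
top bowl 0.67 [0.518, -0.17, 0.05] [355.0, 216.0]
top bowl 0.34 [0.482, -0.4, 0.115] [436.0, 229.0]
[[359.4, 0.0, 319.8], [0.0, 359.4, 198.5], [0.0, 0.0, 1.0]] [[-0.001, -0.953, -0.302, 0.076], [1.0, -0.002, 0.001, -0.0], [-0.002, -0.302, 0.953, -0.145], [0.0, 0.0, 0.0, 1.0]]
1.2
```

View pics/side0.png

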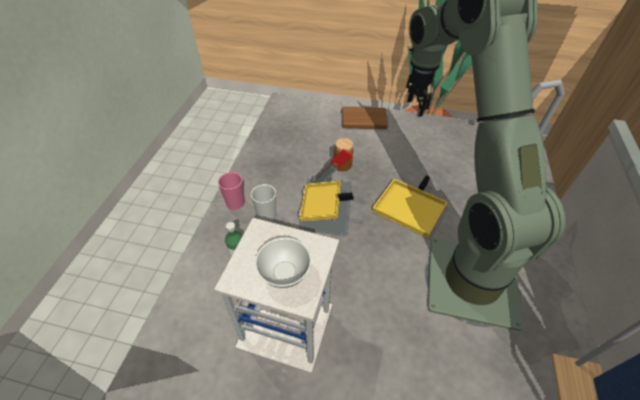

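View pics/top0.png

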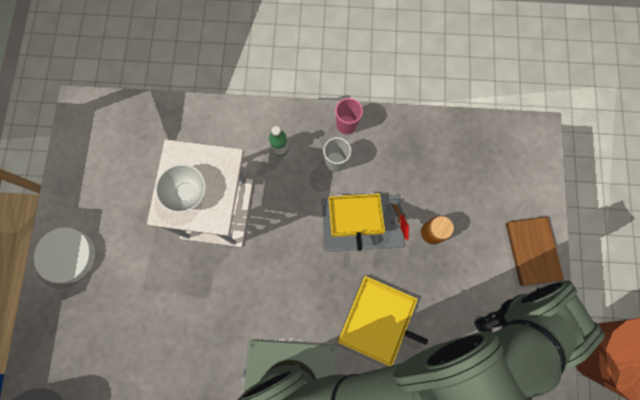

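The smaller yellow tray sits on the drainer at top (356,216), with its grip toward −x. The white crock is at top (336,152) and the pink decoy at (348,115). The red blade is at (403,224) and the rack with bowl at (195,190). I need a closer view of the rack mouth.

```bash
python3 - <<'E'
import cv2,numpy as np
a=cv2.imread("pics/side0.png")[205:385,205:355]; b=cv2.imread("pics/top0.png")[130:260,130:270]; c=cv2.imread("pics/top0.png")[130:260,310:460]
a=cv2.resize(a,(500,600),interpolation=3); b=cv2.resize(b,(300,279),interpolation=3);c=cv2.resize(c,(300,260),interpolation=3)
o=np.zeros((600,800,3),np.uint8); o[:,:500]=a;o[:279,500:]=b;o[300:560,500:]=c
cv2.imwrite("pics/crop1.png",o)
E
```

```text
(no output)
```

View pics/crop1.png

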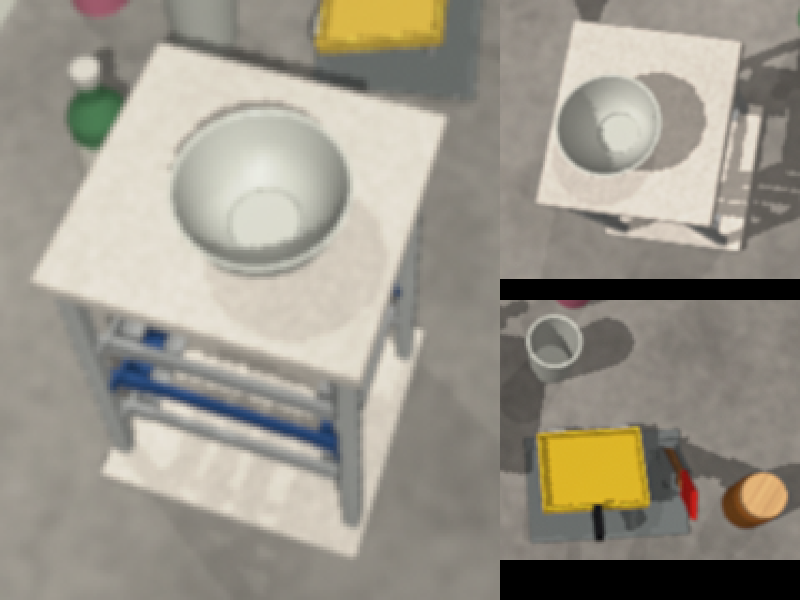

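```bash
cat > h.py <<'E'
import numpy as np,cv2
from plant import robot
from scipy.optimize import least_squares
from scipy.spatial.transform import Rotation as Ro
def cal(c):
    k=robot.get_calibration(c); return np.array(k["mtx"]),np.array(k["R"]),np.array(k["t"])
def proj(c,X):
    K,R,t=cal(c); p=(np.atleast_2d(X)@R.T+t)@K.T; return p[:,:2]/p[:,2:]
def ray(c,uv,z):
    K,R,t=cal(c); d=R.T@np.linalg.inv(K)@[uv[0],uv[1],1]; o=-R.T@t; return o+d*(z-o[2])/d[2]
E
python3 - <<'E'
from h import *
S=[(253,217.6),(339.1,239.5),(313,319),(215.5,288.4)]; T=[(229.4,233.4),(147.7,224.6),(165,140.3),(242.9,148.6)]
S=[ray("side",u,.318) for u in S]; T=[ray("top",u,.318) for u in T]
for n,P in(("side",S),("top",T)): print(n,np.round(P,3).tolist(),"edges",[round(np.linalg.norm(P[i]-P[i-1]),3) for i in range(4)])
# blue pixels
im=cv2.imread("pics/side0.png").astype(int); b=(im[:,:,0]-im[:,:,2]>40)
ys,xs=np.nonzero(b[:345,220:350]); xs=xs+220
n,l,st,ce=cv2.connectedComponentsWithStats(b.astype(np.uint8))
print([(s.tolist()) for s in st if s[4]>2][1:])
E
```

```text
side [[0.625, 0.148, 0.318], [0.405, 0.164, 0.318], [0.419, 0.367, 0.318], [0.638, 0.349, 0.318]] edges [np.float64(0.201), np.float64(0.221), np.float64(0.204), np.float64(0.22)]
top [[0.409, 0.158, 0.318], [0.418, 0.36, 0.318], [0.637, 0.346, 0.318], [0.627, 0.146, 0.318]] edges [np.float64(0.219), np.float64(0.202), np.float64(0.219), np.float64(0.201)]
[[248, 305, 6, 5, 23], [238, 313, 68, 28, 274]]
```

```bash
cat >> h.py <<'E'
from scipy.optimize import minimize
SC=4
def hullmask(c,X,shape):
    p=cv2.convexHull((proj(c,X)*SC+SC/2).astype(np.float32)).astype(np.int32)
    m=np.zeros((shape[0]*SC,shape[1]*SC),np.uint8); cv2.fillConvexPoly(m,p,1); return m
def box(lo,hi): return np.array([[x,y,z] for x in(lo[0],hi[0]) for y in(lo[1],hi[1]) for z in(lo[2],hi[2])])
def fit(masks,model,p0,step):
    M={c:cv2.resize(m.astype(np.float32),None,fx=SC,fy=SC,interpolation=cv2.INTER_LINEAR)>.5 for c,m in masks.items()}
    def f(p):
        s=0
        for c,m in M.items():
            h=hullmask(c,model(p),masks[c].shape)>0; s+=(h^m).sum()/m.sum()
        return s
    p0=np.array(p0,float); sim=np.vstack([p0]+[p0+np.eye(len(p0))[i]*step[i] for i in range(len(p0))])
    r=minimize(f,p0,method="Nelder-Mead",options=dict(initial_simplex=sim,xatol=1e-4,fatol=1e-4,maxiter=400)); return r.x,r.fun
def comp(mask,uv):
    n,l=cv2.connectedComponents(mask.astype(np.uint8)); ys,xs=np.nonzero(l); i=np.argmin((xs-uv[0])**2+(ys-uv[1])**2); return l==l[ys[i],xs[i]]
E
python3 - <<'E'
from h import *
I={c:cv2.imread(f"pics/{c}0.png").astype(int) for c in("side","top")}
ye={c:(i[:,:,2]-i[:,:,0]>80)&(i[:,:,1]-i[:,:,0]>50) for c,i in I.items()}
m={"side":comp(ye["side"],(321,200)),"top":comp(ye["top"],(356,216))}
tb=box([-.065,-.08,-.009],[.065,.08,.009])
def tm(p): return Ro.from_euler("ZY",[p[3],.26]).apply(tb)+p[:3]
for use in (m,{"top":m["top"]}):
    r,e=fit(use,tm,[.52,-.172,.05,0],[.01,.01,.01,.1]); print("tray",r.round(4),e,[v.sum() for v in m.values()])
    R=Ro.from_euler("ZY",[r[3],.26]); print(" grip",(R.apply([-.093,0,.008])+r[:3]).round(4), " outer end",(R.apply([-.119,0,.008])+r[:3]).round(4))
red={c:(i[:,:,2]-i[:,:,1]>70)&(i[:,:,2]-i[:,:,0]>70)&(i[:,:,1]<70) for c,i in I.items()}
m2={"side":comp(red["side"],(343,157)),"top":comp(red["top"],(402,224))}; print([v.sum() for v in m2.values()])
bb=box([-.023,-.005,.027],[.023,.005,.095])
def sm(p): return Ro.from_euler("ZY",[p[3],-.61]).apply(bb)+p[:3]
r,e=fit(m2,sm,[.53,-.29,.10,0],[.01,.01,.01,.1]); R=Ro.from_euler("ZY",[r[3],-.61])
print("spat",r.round(4),e,"foot",(R.apply([0,0,-.095])+r[:3]).round(4),"blade60",(R.apply([0,0,.06])+r[:3]).round(4),"tip",(R.apply([0,0,.095])+r[:3]).round(4))
r,e=fit({"top":m2["top"]},lambda p:sm([p[0],p[1],.10,p[2]]),[.53,-.29,0],[.01,.01,.1]);print(r.round(3),e)
print("crock",ray("top",(337.5,151),.12).round(4))
for q,z in((("side",(264,188)),.12),): print(ray(*q,z).round(4))
E
```

```text
tray [ 0.5237 -0.1702  0.0537  0.1214] 0.09996140452727906 [np.int64(1326), np.int64(2114)]
 grip [ 0.4365 -0.1809  0.0853]  outer end [ 0.4116 -0.1839  0.092 ]
tray [ 0.5241 -0.1696  0.0514  0.1186] 0.037492607924305144 [np.int64(1326), np.int64(2114)]
 grip [ 0.4369 -0.18    0.0831]  outer end [ 0.412  -0.183   0.0898]
[np.int64(204), np.int64(130)]
spat [ 0.5121 -0.2953  0.0977  0.1614] 0.5273425771599466 foot [ 0.5658 -0.2865  0.0199] blade60 [ 0.4781 -0.3008  0.1469] tip [ 0.4584 -0.304   0.1756]
[ 0.513 -0.295  0.121] 0.36560693641618497
crock [ 0.7009 -0.102   0.12  ]
[ 0.7081 -0.1221  0.12  ]
```

```bash
cat >> h.py <<'E'
def go(*targets):
    "targets: (x,y,z,yaw_deg of tool x) -> deltas from the present pose"
    s=robot.state(); R=Ro.from_quat(np.roll(s["ee_rot"],-1)); p=np.array(s["position"]); m=R.as_matrix(); yaw=np.degrees(np.arctan2(m[1,0],m[0,0]))
    print("t",round(s["clock"],2),"p",p.round(4),"yaw",yaw.round(2),"tilt",m[:,2].round(3),"w",round(s["grip_width"],4),"gf",round(s["gripper_force"],1),"F",np.round(s["contact_force"],1))
    for g in targets:
        d=m.T@(np.array(g[:3])-p); print(g,"->",d.round(4),"twist",round(-((g[3]-yaw+180)%360-180),1))
E
python3 - <<'E'
from h import *
go((.478,-.301,.235,7),(.478,-.301,.128,7))
E
```

```text
t 1.2 p [ 0.2577 -0.514   0.2313] yaw 26.63 tilt [-0.  0. -1.] w 0.0854 gf 0.0 F [ 0.1 -0.  -0.5]
(0.478, -0.301, 0.235, 7) -> [ 0.2924 -0.0916 -0.0037] twist 19.6
(0.478, -0.301, 0.128, 7) -> [ 0.2924 -0.0916  0.1033] twist 19.6
```

Call:
{"api": "carry_out", "payload": {
  "deltas": [
    {"x":0.05,"y":-0.015,"z":-0.004,"twist":5},
    {"x":0.1,"y":-0.03,"z":-0.004,"twist":10},
    {"x":0.145,"y":-0.045,"z":-0.004,"twist":15},
    {"x":0.19,"y":-0.06,"z":-0.004,"twist":19.6},
    {"x":0.235,"y":-0.074,"z":-0.004,"twist":19.6},
    {"x":0.27,"y":-0.085,"z":-0.004,"twist":19.6},
    {"x":0.292,"y":-0.092,"z":-0.004,"twist":19.6},
    {"x":0.292,"y":-0.092,"z":-0.004,"twist":19.6},
    {"x":0.292,"y":-0.092,"z":-0.004,"twist":19.6},
    {"x":0.292,"y":-0.092,"z":-0.004,"twist":19.6}
  ],
  "jaw": 0.05
}}

```text
clock: 2.2
position: [0.4768, -0.3018, 0.2353]
ee_rot: [0.0, 0.998, 0.061, -0.0]
contact_force: [0.3, 0.6, -0.2]
grip_width: 0.0503
gripper_force: 0.0
```

```bash
python3 - <<'E'
from h import *
go((.478,-.301,.128,7))
s=robot.state(); im=robot.read_camera("wrist"); cv2.imwrite("pics/w1.png",im[:,:,::-1])
k=robot.get_calibration("wrist");H=np.array(k["hand_eye"]);R=Ro.from_quat(np.roll(s["ee_rot"],-1)).as_matrix();p=np.array(s["position"])
for q in("spatula_center","tray_grip"):
  for d in robot.spot_in("wrist",q)[:2]:
    c=np.array(d["centre"]); print(q,round(d["conf"],2),(R@(H[:3,:3]@c+H[:3,3])+p).round(4))
E
```

```text
t 2.2 p [ 0.4768 -0.3018  0.2353] yaw 6.95 tilt [-0. -0. -1.] w 0.0503 gf 0.0 F [ 0.3  0.6 -0.2]
(0.478, -0.301, 0.128, 7) -> [ 0.0013 -0.0007  0.1073] twist -0.1
spatula_center 0.62 [ 0.5038 -0.3001  0.1455]
tray_grip 0.97 [ 0.5201 -0.1722  0.0557]
tray_grip 0.61 [ 0.2486 -0.2965  0.0124]
```

View pics/w1.png

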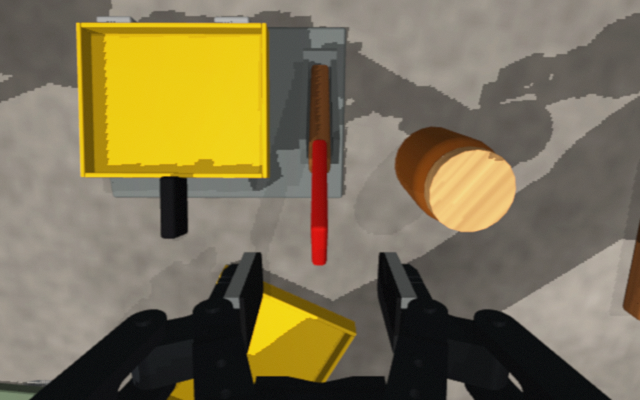

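Wrist view: the blade runs vertically at column 319 (rows 140–264), centred between the fingers (245–395) and aligned with them. The tray fin is at (174,207).

```bash
cat >> h.py <<'E'
def wproj(X,s):
    k=robot.get_calibration("wrist");H=np.array(k["hand_eye"]);R=Ro.from_quat(np.roll(s["ee_rot"],-1)).as_matrix()
    t=(np.atleast_2d(X)-s["position"])@R; c=(t-H[:3,3])@H[:3,:3]; u=c@np.array(k["mtx"]).T; return u[:,:2]/u[:,2:]
E
python3 - <<'E'
from h import *
s=robot.state()
R=Ro.from_euler("ZY",[.12,-.61]);o=np.array([.5121,-.2953,.0977])
for l in ([.023,0,.095],[-.023,0,.095],[.023,0,.02],[-.023,0,.02],[0,0,-.095]): print(l,(R.apply(l)+o).round(4),wproj(R.apply(l)+o,s).round(1))
R=Ro.from_euler("ZY",[.12,.26]);o=np.array([.5241,-.1696,.0514])
for l in ([.065,.08,.009],[.065,-.08,.009],[-.065,.08,.009],[-.065,-.08,.009],[-.119,0,.023],[-.067,0,.023],[-.119,0,-.007]): print(l,(R.apply(l)+o).round(4),wproj(R.apply(l)+o,s).round(1))
E
```

```text
[0.023, 0, 0.095] [ 0.4768 -0.2996  0.1887] [[315.3 223.5]]
[-0.023, 0, 0.095] [ 0.4394 -0.3041  0.1624] [[315.9 261.4]]
[0.023, 0, 0.02] [ 0.5194 -0.2944  0.1273] [[315.9 133.7]]
[-0.023, 0, 0.02] [ 0.482  -0.2989  0.1009] [[316.3 177. ]]
[0, 0, -0.095] [ 0.5661 -0.2888  0.0198] [[316.7  68.7]]
[0.065, 0.08, 0.009] [ 0.5792 -0.0824  0.0434] [[76.7 20.3]]
[0.065, -0.08, 0.009] [ 0.5983 -0.2412  0.0434] [[265.4  20.4]]
[-0.065, 0.08, 0.009] [ 0.4545 -0.0974  0.0768] [[ 81.5 173.8]]
[-0.065, -0.08, 0.009] [ 0.4736 -0.2563  0.0768] [[266.5 173.8]]
[-0.119, 0, 0.023] [ 0.4158 -0.1827  0.1042] [[168.5 238.4]]
[-0.067, 0, 0.023] [ 0.4657 -0.1766  0.0909] [[167.2 175.9]]
[-0.119, 0, -0.007] [ 0.4081 -0.1836  0.0752] [[182.2 233.2]]
```

Call:
{"api": "carry_out", "payload": {
  "deltas": [
    {"x":0.001,"y":0,"z":0.04},
    {"x":0.001,"y":0,"z":0.08},
    {"x":0.001,"y":0,"z":0.107},
    {"x":0.001,"y":0,"z":0.107},
    {"x":0.001,"y":0,"z":0.107}
  ]
}}

```text
schema error: expected keys x, y, z, twist
```

Call:
{"api": "carry_out", "payload": {
  "deltas": [
    {"x":0},
    {"x":0},
    {"x":0},
    {"x":0},
    {"x":0}
  ],
  "jaw": 0,
  "newtons": 40
}}

```text
schema error: expected keys x, y, z, twist
```

Call:
{"api": "carry_out", "payload": {
  "deltas": [
    {"x":0.001,"y":0,"z":0.04,"twist":0},
    {"x":0.001,"y":0,"z":0.08,"twist":0},
    {"x":0.001,"y":0,"z":0.107,"twist":0},
    {"x":0.001,"y":0,"z":0.107,"twist":0},
    {"x":0.001,"y":0,"z":0.107,"twist":0}
  ]
}}

```text
clock: 2.85
position: [0.4785, -0.3012, 0.1291]
ee_rot: [0.0, 0.998, 0.061, 0.0]
contact_force: [0.1, -0.4, 1.4]
grip_width: 0.0497
gripper_force: 0.0
```

Call:
{"api": "carry_out", "payload": {
  "deltas": [
    {"x":0,"y":0,"z":0,"twist":0},
    {"x":0,"y":0,"z":0,"twist":0},
    {"x":0,"y":0,"z":0,"twist":0},
    {"x":0,"y":0,"z":0,"twist":0},
    {"x":0,"y":0,"z":0,"twist":0}
  ],
  "jaw": 0,
  "newtons": 40
}}

```text
clock: 3.35
position: [0.4788, -0.301, 0.1293]
ee_rot: [0.0, 0.998, 0.061, 0.001]
contact_force: [-0.8, 1.6, 9.5]
grip_width: 0.0095
gripper_force: 40.0
```

Call:
{"api": "carry_out", "payload": {
  "deltas": [
    {"x":0.01,"y":0,"z":-0.009,"twist":0},
    {"x":0.021,"y":0,"z":-0.016,"twist":0},
    {"x":0.032,"y":0,"z":-0.021,"twist":0},
    {"x":0.043,"y":0,"z":-0.025,"twist":0},
    {"x":0.054,"y":0,"z":-0.028,"twist":0},
    {"x":0.065,"y":0,"z":-0.029,"twist":0},
    {"x":0.075,"y":0,"z":-0.03,"twist":0},
    {"x":0.082,"y":0,"z":-0.03,"twist":0},
    {"x":0.082,"y":0,"z":-0.03,"twist":0}
  ]
}}

```text
clock: 4.25
position: [0.5605, -0.2903, 0.1583]
ee_rot: [-0.0, 0.998, 0.062, 0.0]
contact_force: [-0.6, -0.6, -1.9]
grip_width: 0.0094
gripper_force: 38.9
```

```bash
python3 - <<'E'
from h import *
go()
im=robot.read_camera("wrist")[:,:,::-1]; a=robot.read_camera("side")[:,:,::-1]
o=np.hstack([cv2.resize(im,(480,300)),cv2.resize(a[110:230,280:400],(300,300),interpolation=3)]); cv2.imwrite("pics/w2.png",o)
E
```

```text
t 4.25 p [ 0.5605 -0.2903  0.1583] yaw 7.07 tilt [ 0.  0. -1.] w 0.0094 gf 38.9 F [-0.6 -0.6 -1.9]
```

View pics/w2.png

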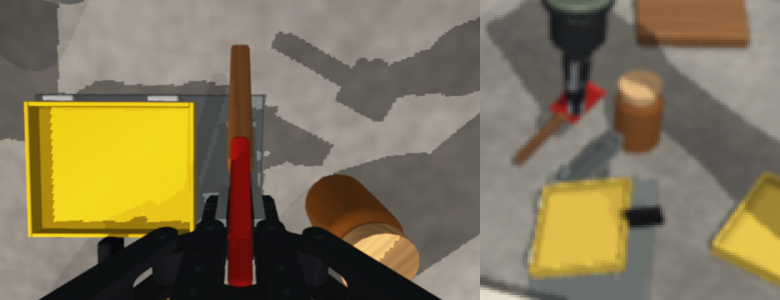

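The spatula slid out of the trough and now hangs tilted in the grip, with its foot toward +x (foot at about (319,60) full-res wrist pixels). I'll measure its tilt. Then I can turn it upright by pressing the handle against the fixed rack board's edge.

```bash
python3 - <<'E'
from h import *
s=robot.state(); m=Ro.from_quat(np.roll(s["ee_rot"],-1)).as_matrix()
im=robot.read_camera("wrist"); 
for th in (.6,.7,.8,.9,1.0):
    for b in (.055,.07):
        f=lambda l:s["position"]+m@np.array([np.sin(th)*l,0,-.019+np.cos(th)*l])
        print(th,b,"foot",wproj(f(b+.095),s).round(0)[0],"blade end(z20)",wproj(f(b-.02),s).round(0)[0],"tip",wproj(f(b-.095),s).round(0)[0],f(b+.095).round(3))
go((.505,.0,.38,86),)
E
```

```text
0.6 0.055 foot [319.  70.] blade end(z20) [319. 213.] tip [319. 398.] [ 0.644 -0.28   0.053]
0.6 0.07 foot [319.  58.] blade end(z20) [319. 188.] tip [319. 351.] [ 0.652 -0.279  0.041]
0.7 0.055 foot [319.  49.] blade end(z20) [319. 209.] tip [319. 400.] [ 0.655 -0.279  0.063]
0.7 0.07 foot [319.  35.] blade end(z20) [319. 181.] tip [319. 352.] [ 0.665 -0.278  0.051]
0.8 0.055 foot [318.  27.] blade end(z20) [319. 205.] tip [319. 400.] [ 0.666 -0.278  0.073]
0.8 0.07 foot [318.  10.] blade end(z20) [319. 176.] tip [319. 353.] [ 0.677 -0.276  0.062]
0.9 0.055 foot [318.   4.] blade end(z20) [319. 202.] tip [319. 399.] [ 0.676 -0.276  0.084]
0.9 0.07 foot [318. -16.] blade end(z20) [319. 170.] tip [319. 353.] [ 0.688 -0.275  0.075]
1.0 0.055 foot [318. -20.] blade end(z20) [319. 199.] tip [319. 396.] [ 0.685 -0.275  0.096]
1.0 0.07 foot [318. -44.] blade end(z20) [319. 166.] tip [319. 352.] [ 0.697 -0.274  0.088]
t 4.4 p [ 0.5594 -0.2909  0.1583] yaw 7.01 tilt [-0. -0. -1.] w 0.0097 gf 38.9 F [ 0.5 -0.5 -2. ]
(0.505, 0.0, 0.38, 86) -> [-0.0186 -0.2954 -0.2216] twist -79.0
```

```bash
python3 - <<'E'
from h import *
go((.605,-.116,.28,7))
E
```

```text
t 4.4 p [ 0.5594 -0.2909  0.1583] yaw 7.01 tilt [-0. -0. -1.] w 0.0097 gf 38.9 F [ 0.5 -0.5 -2. ]
(0.605, -0.116, 0.28, 7) -> [ 0.0665 -0.168  -0.1217] twist 0.0
```

Call:
{"api": "carry_out", "payload": {
  "deltas": [
    {"x":0,"y":0,"z":-0.04,"twist":0},
    {"x":0,"y":0,"z":-0.08,"twist":0},
    {"x":0.01,"y":-0.02,"z":-0.112,"twist":0},
    {"x":0.025,"y":-0.06,"z":-0.122,"twist":0},
    {"x":0.04,"y":-0.1,"z":-0.122,"twist":0},
    {"x":0.055,"y":-0.14,"z":-0.122,"twist":0},
    {"x":0.066,"y":-0.168,"z":-0.122,"twist":0},
    {"x":0.066,"y":-0.168,"z":-0.122,"twist":0},
    {"x":0.066,"y":-0.168,"z":-0.122,"twist":0},
    {"x":0.066,"y":-0.168,"z":-0.122,"twist":0}
  ]
}}

```text
clock: 5.4
position: [0.6044, -0.1172, 0.2804]
ee_rot: [0.0, 0.998, 0.061, -0.0]
contact_force: [-0.4, 0.1, -1.2]
grip_width: 0.0097
gripper_force: 39.1
```

```bash
python3 - <<'E'
from h import *
go(); s=robot.state()
im=robot.read_camera("wrist")[:,:,::-1]; cv2.imwrite("pics/w3.png",im)
a=np.linspace(0,6.28,8,endpoint=False)
print(wproj(np.c_[.703+.042*np.cos(a),-.102+.042*np.sin(a),0*a+.12],s).round(0).tolist())
m=Ro.from_quat(np.roll(s["ee_rot"],-1)).as_matrix()
for th in(.5,.6,.7): f=s["position"]+m@np.array([np.sin(th)*.155,0,-.019+np.cos(th)*.155]); print(th,f.round(4),wproj(f,s).round(0))
E
```

```text
t 5.4 p [ 0.6044 -0.1172  0.2804] yaw 6.94 tilt [-0.    -0.001 -1.   ] w 0.0097 gf 39.1 F [-0.4  0.1 -1.2]
[[321.0, -7.0], [280.0, 6.0], [261.0, 46.0], [274.0, 87.0], [309.0, 107.0], [346.0, 96.0], [367.0, 60.0], [358.0, 16.0]]
0.5 [ 0.6781 -0.1083  0.1633] [[319.  87.]]
0.6 [ 0.6913 -0.1067  0.1714] [[319.  66.]]
0.7 [ 0.7035 -0.1052  0.1808] [[319.  44.]]
```

View pics/w3.png

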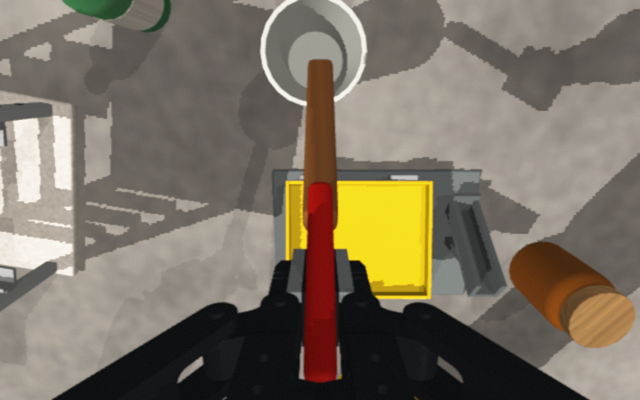

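The crock rim spans columns 261–367 and rows −5–106, matching the model at (0.703, −0.102). The spatula foot is over its mouth at (319,60). Next is to insert it.

Call:
{"api": "carry_out", "payload": {
  "deltas": [
    {"x":0.01,"y":-0.003,"z":0.03,"twist":0},
    {"x":0.018,"y":-0.003,"z":0.06,"twist":0},
    {"x":0.026,"y":-0.003,"z":0.09,"twist":0},
    {"x":0.034,"y":-0.003,"z":0.12,"twist":0},
    {"x":0.034,"y":-0.003,"z":0.12,"twist":0},
    {"x":0.034,"y":-0.003,"z":0.12,"twist":0}
  ],
  "newtons": 20
}}

```text
clock: 6.05
position: [0.6381, -0.1096, 0.1611]
ee_rot: [0.0, 0.998, 0.061, 0.0]
contact_force: [-0.2, 1.0, -0.6]
grip_width: 0.0094
gripper_force: 39.1
```

Call:
{"api": "carry_out", "payload": {
  "deltas": [
    {"x":0.008,"y":0,"z":-0.004,"twist":0},
    {"x":0.016,"y":0,"z":-0.008,"twist":0},
    {"x":0.024,"y":0,"z":-0.01,"twist":0},
    {"x":0.032,"y":0,"z":-0.01,"twist":0},
    {"x":0.04,"y":0,"z":-0.01,"twist":0},
    {"x":0.048,"y":0,"z":-0.008,"twist":0},
    {"x":0.055,"y":0,"z":-0.004,"twist":0},
    {"x":0.055,"y":0,"z":-0.004,"twist":0},
    {"x":0.055,"y":0,"z":-0.004,"twist":0}
  ]
}}

```text
clock: 6.95
position: [0.6926, -0.1027, 0.166]
ee_rot: [0.0, 0.998, 0.061, 0.001]
contact_force: [-3.4, -0.9, 3.2]
grip_width: 0.0093
gripper_force: 39.6
```

```bash
python3 - <<'E'
from h import *
go(); s=robot.state()
im=robot.read_camera("wrist")[:,:,::-1]; a=robot.read_camera("side")[:,:,::-1];b=robot.read_camera("top")[:,:,::-1]
cv2.imwrite("pics/w4.png",np.hstack([cv2.resize(im,(400,250)),cv2.resize(a[130:230,210:310],(250,250),interpolation=3),cv2.resize(b[90:190,290:350],(150,250),interpolation=3)]))
E
```

```text
t 6.95 p [ 0.6926 -0.1027  0.166 ] yaw 7.0 tilt [ 0.001 -0.001 -1.   ] w 0.0093 gf 39.6 F [-3.4 -0.9  3.2]
```

View pics/w4.png

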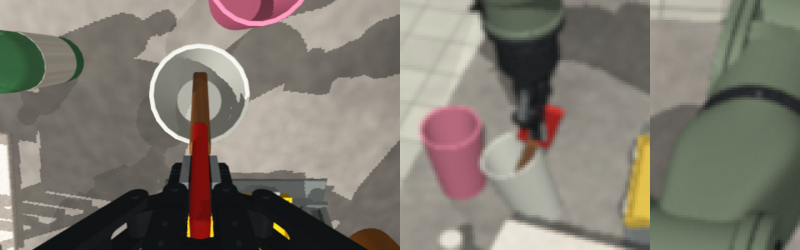

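```bash
python3 - <<'E'
from h import *
s=robot.state(); m=Ro.from_quat(np.roll(s["ee_rot"],-1)).as_matrix()
for d in(.07,.09,.11):
    c=s["position"]+m@np.array([d,0,0]); c[2]=.12; a=np.arange(4)*np.pi/2
    print(d,c.round(3),wproj(np.c_[c[0]+.042*np.cos(a),c[1]+.042*np.sin(a),0*a+.12],s).round(0).tolist())
for th in(.2,.3,.4,.5,.6): f=s["position"]+m@np.array([np.sin(th)*.155,0,-.019+np.cos(th)*.155]); print(th,f.round(4),wproj(f,s).round(0))
E
```

```text
0.07 [ 0.762 -0.094  0.12 ] [[329.0, 5.0], [236.0, 86.0], [309.0, 176.0], [400.0, 107.0]]
0.09 [ 0.782 -0.091  0.12 ] [[329.0, -44.0], [233.0, 43.0], [309.0, 139.0], [402.0, 65.0]]
0.11 [ 0.802 -0.089  0.12 ] [[330.0, -96.0], [230.0, -3.0], [308.0, 100.0], [405.0, 21.0]]
0.2 [ 0.7233 -0.0987  0.0326] [[319. 145.]]
0.3 [ 0.7382 -0.0969  0.0364] [[319. 126.]]
0.4 [ 0.7527 -0.0951  0.0417] [[319. 107.]]
0.5 [ 0.7665 -0.0934  0.0485] [[319.  87.]]
0.6 [ 0.7796 -0.0918  0.0566] [[319.  66.]]
```

Call:
{"api": "carry_out", "payload": {
  "deltas": [
    {"x":0.004,"y":0,"z":0.01,"twist":0},
    {"x":0.008,"y":0,"z":0.02,"twist":0},
    {"x":0.01,"y":0,"z":0.026,"twist":0},
    {"x":0.01,"y":0,"z":0.026,"twist":0},
    {"x":0.01,"y":0,"z":0.026,"twist":0}
  ]
}}

```text
clock: 7.6
position: [0.7028, -0.1007, 0.1386]
ee_rot: [-0.0, 0.998, 0.061, 0.0]
contact_force: [0.1, -0.6, 0.1]
grip_width: 0.0096
gripper_force: 39.3
```

Call:
{"api": "carry_out", "payload": {
  "deltas": [
    {"x":0,"y":0,"z":0,"twist":0},
    {"x":0,"y":0,"z":0,"twist":0},
    {"x":0,"y":0,"z":0,"twist":0}
  ],
  "jaw": 0.03,
  "newtons": 40
}}

```text
clock: 7.9
position: [0.7028, -0.1008, 0.1385]
ee_rot: [-0.0, 0.998, 0.061, 0.0]
contact_force: [0.4, -0.1, 0.5]
grip_width: 0.0299
gripper_force: 0.0
```

Call:
{"api": "carry_out", "payload": {
  "deltas": [
    {"x":0,"y":0,"z":-0.03,"twist":0},
    {"x":0,"y":0,"z":-0.07,"twist":0},
    {"x":0,"y":0,"z":-0.11,"twist":0},
    {"x":-0.04,"y":0,"z":-0.12,"twist":0},
    {"x":-0.08,"y":0,"z":-0.12,"twist":0},
    {"x":-0.12,"y":0,"z":-0.12,"twist":0},
    {"x":-0.12,"y":0,"z":-0.12,"twist":0},
    {"x":-0.12,"y":0,"z":-0.12,"twist":0}
  ]
}}

```text
clock: 8.7
position: [0.5834, -0.1156, 0.2592]
ee_rot: [-0.0, 0.998, 0.061, 0.001]
contact_force: [0.9, 0.8, -0.6]
grip_width: 0.0298
gripper_force: 0.0
```

```bash
python3 - <<'E'
from h import *
s=robot.state()
im=robot.read_camera("wrist")[:,:,::-1]; a=robot.read_camera("side")[:,:,::-1]
cv2.imwrite("pics/w5.png",np.hstack([cv2.resize(im,(480,300)),cv2.resize(a[130:230,210:310],(300,300),interpolation=3)]))
# tray grip plan: tool yaw 7 or 187; outer part of fin
go((.424,-.182,.15,-173),(.424,-.182,.15,7),(.424,-.182,.074,7))
print(np.round(s["joint_positions"],2))
E
```

```text
t 8.8 p [ 0.5847 -0.1153  0.2585] yaw 7.06 tilt [ 0.001  0.    -1.   ] w 0.0301 gf 0.0 F [ 0.1 -0.4  0.4]
(0.424, -0.182, 0.15, -173) -> [-0.1679  0.0465  0.1083] twist -179.9
(0.424, -0.182, 0.15, 7) -> [-0.1679  0.0465  0.1083] twist 0.1
(0.424, -0.182, 0.074, 7) -> [-0.168   0.0465  0.1843] twist 0.1
[ 0.06  0.72  0.17  1.37 -0.12  1.07 -1.2 ]
```

View pics/w5.png

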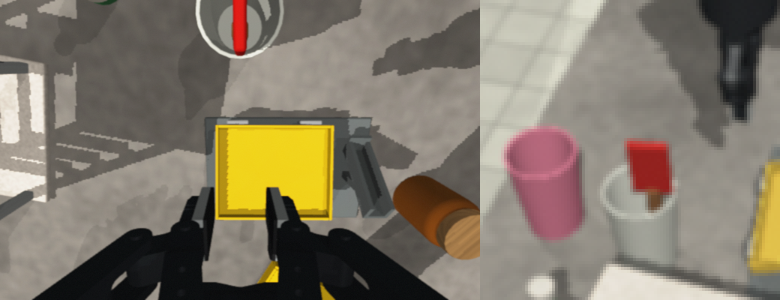

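The spatula stands in the upright white crock, with the blade up at wrist (238,25). Next, the tray's fin.

Call:
{"api": "carry_out", "payload": {
  "deltas": [
    {"x":-0.045,"y":0.012,"z":0,"twist":0},
    {"x":-0.09,"y":0.025,"z":0.02,"twist":0},
    {"x":-0.13,"y":0.037,"z":0.05,"twist":0},
    {"x":-0.16,"y":0.045,"z":0.085,"twist":0},
    {"x":-0.169,"y":0.046,"z":0.11,"twist":0},
    {"x":-0.169,"y":0.046,"z":0.14,"twist":0},
    {"x":-0.169,"y":0.046,"z":0.17,"twist":0},
    {"x":-0.169,"y":0.046,"z":0.187,"twist":0},
    {"x":-0.169,"y":0.046,"z":0.187,"twist":0},
    {"x":-0.169,"y":0.046,"z":0.187,"twist":0}
  ],
  "jaw": 0.04
}}

```text
clock: 9.8
position: [0.4222, -0.1819, 0.0714]
ee_rot: [-0.0, 0.998, 0.061, 0.0]
contact_force: [-0.0, -0.2, 0.7]
grip_width: 0.0402
gripper_force: 0.0
```

Call:
{"api": "carry_out", "payload": {
  "deltas": [
    {"x":0,"y":0,"z":0,"twist":0},
    {"x":0,"y":0,"z":0,"twist":0},
    {"x":0,"y":0,"z":0,"twist":0},
    {"x":0,"y":0,"z":0,"twist":0},
    {"x":0,"y":0,"z":0,"twist":0}
  ],
  "jaw": 0,
  "newtons": 90
}}

```text
clock: 10.3
position: [0.4221, -0.182, 0.0721]
ee_rot: [0.0, 0.998, 0.061, 0.001]
contact_force: [-0.4, 0.9, 8.1]
grip_width: 0.0124
gripper_force: 87.7
```

Call:
{"api": "carry_out", "payload": {
  "deltas": [
    {"x":0,"y":0,"z":-0.02,"twist":0},
    {"x":0,"y":0,"z":-0.05,"twist":0},
    {"x":0,"y":0,"z":-0.08,"twist":0},
    {"x":0,"y":0,"z":-0.11,"twist":0},
    {"x":0,"y":0,"z":-0.13,"twist":0},
    {"x":0,"y":0,"z":-0.13,"twist":0}
  ]
}}

```text
clock: 10.9
position: [0.4223, -0.1821, 0.2037]
ee_rot: [0.001, 0.998, 0.061, 0.002]
contact_force: [-0.1, -0.1, -2.9]
grip_width: 0.0125
gripper_force: 88.0
```

```bash
python3 - <<'E'
from h import *
s=robot.state(); go()
im=robot.read_camera("wrist")[:,:,::-1]; cv2.imwrite("pics/w6.png",im)
i=im.astype(int); y=(i[:,:,2]-i[:,:,0]>80)&(i[:,:,1]-i[:,:,0]>50)
n,l,st,ce=cv2.connectedComponentsWithStats(y.astype(np.uint8)); print(st[1:][st[1:,4]>300].tolist())
m=Ro.from_quat(np.roll(s["ee_rot"],-1)).as_matrix()
for th in (0,.13,.26,.4):
    c=Ro.from_euler("Y",-th).as_matrix()  # tool frame: x fwd, z down
    pts=[s["position"]+m@(np.array([0,0,-.019])+c@np.array([x+.108,yy,-(zz-.008)])) for x in(-.065,.065) for yy in(-.08,.08) for zz in(.009,)]
    print(th,wproj(np.array(pts),s).round(0).tolist(),np.array(pts)[:,2].round(3))
E
```

```text
t 10.9 p [ 0.4223 -0.1821  0.2037] yaw 7.04 tilt [ 0.004 -0.001 -1.   ] w 0.0125 gf 88.0 F [-0.1 -0.1 -2.9]
[[112, 0, 417, 181, 73994], [368, 263, 110, 64, 2009], [295, 318, 51, 64, 2646]]
0 [[95.0, 181.0], [542.0, 180.0], [-4.0, -326.0], [638.0, -325.0]] [0.224 0.224 0.224 0.224]
0.13 [[104.0, 177.0], [533.0, 177.0], [59.0, -241.0], [576.0, -241.0]] [0.218 0.218 0.202 0.202]
0.26 [[112.0, 176.0], [524.0, 176.0], [103.0, -174.0], [533.0, -174.0]] [0.213 0.213 0.18  0.18 ]
0.4 [[121.0, 177.0], [516.0, 177.0], [136.0, -116.0], [500.0, -116.0]] [0.207 0.207 0.157 0.157]
```

```bash
python3 - <<'E'
from h import *
for u in((252.5,179),(245,246)): print(ray("top",u,0.0).round(3))
R=Ro.from_euler("Z",.12); o=np.array([.5241,-.1696,0])-R.apply([.02,.02,0]); print([ (R.apply(v)+o).round(3).tolist() for v in([-.08,.12,0],[.09,.12,0])])
go((.5,-.04,.2037,86),(.5,-.04,.006,86))
E
```

```text
[0.629 0.165 0.   ]
[0.411 0.169 0.   ]
[[0.413, -0.082, 0.0], [0.582, -0.062, 0.0]]
t 10.95 p [ 0.4219 -0.1818  0.2022] yaw 7.04 tilt [ 0.002 -0.001 -1.   ] w 0.0125 gf 88.0 F [-0.2  0.3 -1.9]
(0.5, -0.04, 0.2037, 86) -> [ 0.0949 -0.1312 -0.0014] twist -79.0
(0.5, -0.04, 0.006, 86) -> [ 0.0945 -0.1314  0.1963] twist -79.0
```

Call:
{"api": "carry_out", "payload": {
  "deltas": [
    {"x":0,"y":0,"z":0,"twist":-7},
    {"x":0,"y":0,"z":0,"twist":-15},
    {"x":0,"y":0,"z":0,"twist":-23},
    {"x":0,"y":0,"z":0,"twist":-31},
    {"x":0.01,"y":-0.015,"z":0,"twist":-39},
    {"x":0.03,"y":-0.04,"z":0,"twist":-47},
    {"x":0.05,"y":-0.07,"z":0,"twist":-55},
    {"x":0.07,"y":-0.1,"z":0,"twist":-63},
    {"x":0.085,"y":-0.12,"z":0,"twist":-71},
    {"x":0.095,"y":-0.135,"z":0,"twist":-76},
    {"x":0.101,"y":-0.141,"z":0,"twist":-79},
    {"x":0.101,"y":-0.141,"z":0,"twist":-79},
    {"x":0.101,"y":-0.141,"z":0,"twist":-79}
  ]
}}

```text
clock: 12.25
position: [0.504, -0.0304, 0.2009]
ee_rot: [-0.0, 0.732, 0.681, -0.0]
contact_force: [-0.3, -1.0, -2.2]
grip_width: 0.0126
gripper_force: 88.0
```

Call:
{"api": "carry_out", "payload": {
  "deltas": [
    {"x":0,"y":0,"z":0.03,"twist":0},
    {"x":0,"y":0,"z":0.07,"twist":0},
    {"x":0,"y":0,"z":0.11,"twist":0},
    {"x":0,"y":0,"z":0.14,"twist":0},
    {"x":0,"y":0,"z":0.15,"twist":0},
    {"x":0,"y":0,"z":0.15,"twist":0}
  ]
}}

```text
clock: 12.85
position: [0.5039, -0.0301, 0.0508]
ee_rot: [-0.0, 0.732, 0.682, -0.001]
contact_force: [-0.1, 0.7, -0.8]
grip_width: 0.0123
gripper_force: 88.0
```

Call:
{"api": "carry_out", "payload": {
  "deltas": [
    {"x":0,"y":0,"z":0,"twist":0},
    {"x":0,"y":0,"z":0.005,"twist":0},
    {"x":0,"y":0,"z":0.01,"twist":0},
    {"x":0,"y":0,"z":0.015,"twist":0}
  ],
  "jaw": 0,
  "newtons": 20
}}

```text
clock: 13.25
position: [0.5049, -0.0299, 0.0366]
ee_rot: [0.001, 0.731, 0.682, 0.0]
contact_force: [-0.3, -2.1, 3.5]
grip_width: 0.0123
gripper_force: 89.5
```

Call:
{"api": "carry_out", "payload": {
  "deltas": [
    {"x":0,"y":0,"z":0.005,"twist":0},
    {"x":0,"y":0,"z":0.01,"twist":0},
    {"x":0,"y":0,"z":0.014,"twist":0},
    {"x":0,"y":0,"z":0.018,"twist":0},
    {"x":0,"y":0,"z":0.018,"twist":0}
  ]
}}

```text
clock: 13.75
position: [0.5043, -0.0293, 0.0178]
ee_rot: [-0.0, 0.731, 0.682, -0.0]
contact_force: [1.0, -0.9, 1.5]
grip_width: 0.0127
gripper_force: 90.4
```

Call:
{"api": "carry_out", "payload": {
  "deltas": [
    {"x":0,"y":0,"z":0,"twist":0},
    {"x":0,"y":0,"z":0.004,"twist":0},
    {"x":0,"y":0,"z":0.008,"twist":0},
    {"x":0,"y":0,"z":0.011,"twist":0},
    {"x":0,"y":0,"z":0.011,"twist":0}
  ],
  "jaw": 0.025
}}

```text
clock: 14.25
position: [0.5043, -0.0294, 0.0068]
ee_rot: [-0.0, 0.731, 0.682, -0.0]
contact_force: [-0.5, 0.6, 0.6]
grip_width: 0.025
gripper_force: 0.0
```

```bash
python3 - <<'E'
from h import *
s=robot.state(); go()
im=robot.read_camera("wrist")[:,:,::-1]; cv2.imwrite("pics/w7.png",im)
i=im.astype(int); y=((i[:,:,2]-i[:,:,0]>80)&(i[:,:,1]-i[:,:,0]>50)).astype(np.uint8)
n,l,st,ce=cv2.connectedComponentsWithStats(y); k=1+np.argmax(st[1:,4]); print(st[k])
for r in (20,60,100,140,180,200,220): 
    c=np.nonzero(l[r]==k)[0]; print(r,c.min() if len(c) else None,c.max() if len(c) else None)
m=Ro.from_quat(np.roll(s["ee_rot"],-1)).as_matrix()
for dx in (.04,.05,):
    for yy in(-.08,.08):
        a=s["position"]+m@np.array([dx,yy,0]);a[2]=.018; b=s["position"]+m@np.array([dx+.08,yy,0]);b[2]=.018; print(dx,yy,wproj([a,b],s).round(0).tolist())
E
```

```text
t 14.25 p [ 0.5043 -0.0294  0.0068] yaw 86.04 tilt [-0.001  0.    -1.   ] w 0.025 gf 0.0 F [-0.5  0.6  0.6]
[   77     0   487   185 81415]
20 81 560
60 88 552
100 95 545
140 102 538
180 109 530
200 None None
220 None None
0.04 -0.08 [[116.0, 184.0], [72.0, -59.0]]
0.04 0.08 [[532.0, 183.0], [576.0, -60.0]]
0.05 -0.08 [[111.0, 158.0], [65.0, -97.0]]
0.05 0.08 [[536.0, 158.0], [583.0, -98.0]]
```

The tray lies level on the worktop. Before regripping it, I'll look at the blue rail ends with the wrist camera to get the exact height and lateral position.

Call:
{"api": "carry_out", "payload": {
  "deltas": [
    {"x":0,"y":0,"z":-0.04,"twist":0},
    {"x":0,"y":0,"z":-0.09,"twist":8},
    {"x":0,"y":0.005,"z":-0.13,"twist":16},
    {"x":0,"y":0.015,"z":-0.17,"twist":24},
    {"x":0,"y":0.03,"z":-0.21,"twist":32},
    {"x":0,"y":0.045,"z":-0.25,"twist":40},
    {"x":0,"y":0.06,"z":-0.29,"twist":48},
    {"x":0,"y":0.07,"z":-0.29,"twist":56},
    {"x":0,"y":0.08,"z":-0.29,"twist":64},
    {"x":0,"y":0.09,"z":-0.29,"twist":72},
    {"x":0.006,"y":0.096,"z":-0.29,"twist":80},
    {"x":0.006,"y":0.096,"z":-0.29,"twist":88},
    {"x":0.006,"y":0.096,"z":-0.29,"twist":96},
    {"x":0.006,"y":0.096,"z":-0.29,"twist":100},
    {"x":0.006,"y":0.096,"z":-0.29,"twist":100},
    {"x":0.006,"y":0.096,"z":-0.29,"twist":100}
  ]
}}

```text
clock: 15.9
position: [0.6006, -0.0301, 0.2973]
ee_rot: [-0.0, 0.993, -0.12, -0.0]
contact_force: [-0.0, 0.7, 0.5]
grip_width: 0.0251
gripper_force: 0.0
```

```bash
python3 - <<'E'
from h import *
s=robot.state(); go()
im=robot.read_camera("wrist")[:,:,::-1]; cv2.imwrite("pics/w8.png",im)
import json; json.dump({k:np.array(s[k]).tolist() for k in("position","ee_rot")},open("w8.json","w"))
yaw=np.radians(86.3);ax=np.array([np.cos(yaw),np.sin(yaw),0]);ay=np.array([-ax[1],ax[0],0]);o=np.array([.5226,.2645,0])
for h in(.10,.13,.16): print(h,[wproj(o+ax*-.072+ay*y+[0,0,h],s).round(0)[0].tolist() for y in(-.086,-.068,.068,.086)])
i=im.astype(int); b=((i[:,:,0]-i[:,:,2]>40)).astype(np.uint8); n,l,st,ce=cv2.connectedComponentsWithStats(b); print(st[1:][st[1:,4]>20].tolist())
cv2.imwrite("pics/w8v.png",im)
E
```

```text
t 15.9 p [ 0.6006 -0.0301  0.2973] yaw -13.83 tilt [-0.  0. -1.] w 0.0251 gf 0.0 F [-0.   0.7  0.5]
0.1 [[109.0, 215.0], [115.0, 231.0], [157.0, 340.0], [162.0, 353.0]]
0.13 [[91.0, 226.0], [98.0, 243.0], [144.0, 359.0], [150.0, 372.0]]
0.16 [[70.0, 239.0], [78.0, 258.0], [130.0, 381.0], [136.0, 395.0]]
[[42, 222, 55, 30, 766], [13, 368, 76, 24, 873], [0, 372, 16, 28, 174], [28, 396, 20, 4, 48]]
```

View pics/w8v.png

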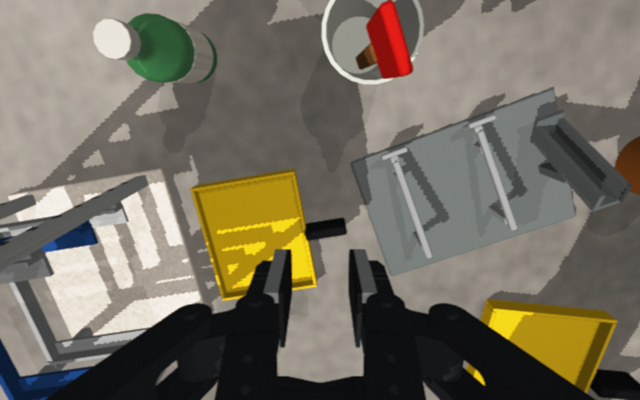

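The blue end of the +x-side rail is at about (97,235), beside the grey front post running from (145,180). Soap, crock with spatula, and tray are all in place.

```bash
python3 - <<'E'
import cv2,numpy as np
im=cv2.imread("pics/w8.png"); 
for r in range(218,256,2):
    print(r," ".join("%s"%("B" if int(p[0])-int(p[2])>70 else "b" if int(p[0])-int(p[2])>40 else "#" if p.max()<70 else "g" if p.max()<150 else ".") for p in im[r,36:136:2]))
b=im[230:236:2,60:100:6]; print(b.tolist())
E
```

```text
218 . . g g g g g g # # g g g g g g g g g g g g g g g g g g . . . . . . . . . . . . . . . . . g . . . .
220 # # g g g g g g g g g g g g g g g g g g g g g g g g g . . . . . . . . . . . . . . . . . . g . . . .
222 g g g g g g g g g g g g g g g g g g g g g g g g g # # . . . . . . . . . . . . . . . . . . . . . . .
224 g g g g g g g g g g g g g g g g g g g g g g g # b b b g . . . . . . . . . . . . . . . . g . . . . .
226 g g g g g g g g g g g g g g g g g g g g g g b b b b b # . . . . . . . . . . . . . . . g g g . . . .
228 # g g g g g g g g g g g g g g g g g g g b b b b b b b b g . . . . . . . . . . . . . g g . . . . . .
230 g g g g g g g g g g g g g g g g g g # b b b b b b b b b # g . . . . . . . . . . . . g g . . g . . .
232 g g g g g g g g g g g g g g g g g b b b b b b b b b b b b g . . . . . . . . . . . . g . . . g . . .
234 g g g g g g g g g g g g g g g b b b b b b b b b b b b B b # g . . . . . . . . . . . . . . . . . . .
236 g g g g g g g g g g g g g b b b b b b b b b b b b b B B b b g . . . . . . . . . . . . . . . . g . .
238 g g g g g g g g g g g b b b b b b b b b b b b b b B B B 
[... 485 characters left out ...]
 B b b b g g . . . . . . . . . . . . g . . . . . . . . . . . . . . g g . . . .
250 g # # g B B B B B b . . . . . . . . . . . . . . . . . . . . g . g g . . . . . . . . . . . g . . . g
252 # # # # g . . . . . . . . . . . . . . . . . . . . . . . . . g g . g . . . . . . . . . . . . . g g g
254 # g g g g . . . . . . . . . . . . . . . . . . . . . . . . . g . . g . . . . . . . . . . . . . g g .
[[[85, 86, 86], [90, 92, 92], [61, 41, 30], [61, 31, 12], [58, 33, 15], [80, 42, 16], [196, 210, 221]], [[85, 87, 87], [85, 77, 73], [79, 42, 17], [80, 42, 18], [75, 39, 18], [91, 48, 23], [159, 172, 182]], [[89, 91, 90], [81, 46, 22], [82, 42, 17], [88, 46, 21], [80, 40, 15], [92, 47, 19], [126, 133, 139]]]
```

```bash
python3 - <<'E'
from h import *
go((.5043,-.0294,.11,86),(.5043,-.0294,.0065,86))
E
```

```text
t 15.95 p [ 0.6006 -0.0301  0.2973] yaw -13.84 tilt [-0.  0. -1.] w 0.0253 gf 0.0 F [-0.   0.1  0.7]
(0.5043, -0.0294, 0.11, 86) -> [-0.0937  0.0224  0.1873] twist -99.8
(0.5043, -0.0294, 0.0065, 86) -> [-0.0937  0.0224  0.2908] twist -99.8
```

Call:
{"api": "carry_out", "payload": {
  "deltas": [
    {"x":-0.01,"y":0.002,"z":0,"twist":-8},
    {"x":-0.02,"y":0.005,"z":0,"twist":-16},
    {"x":-0.03,"y":0.007,"z":0,"twist":-24},
    {"x":-0.04,"y":0.01,"z":0,"twist":-32},
    {"x":-0.05,"y":0.012,"z":0.02,"twist":-40},
    {"x":-0.06,"y":0.014,"z":0.04,"twist":-48},
    {"x":-0.07,"y":0.017,"z":0.06,"twist":-56},
    {"x":-0.08,"y":0.019,"z":0.08,"twist":-64},
    {"x":-0.09,"y":0.021,"z":0.1,"twist":-72},
    {"x":-0.0937,"y":0.0224,"z":0.13,"twist":-80},
    {"x":-0.0937,"y":0.0224,"z":0.16,"twist":-88},
    {"x":-0.0937,"y":0.0224,"z":0.187,"twist":-96},
    {"x":-0.0937,"y":0.0224,"z":0.187,"twist":-99.8},
    {"x":-0.0937,"y":0.0224,"z":0.187,"twist":-99.8},
    {"x":-0.0937,"y":0.0224,"z":0.22,"twist":-99.8},
    {"x":-0.0937,"y":0.0224,"z":0.255,"twist":-99.8},
    {"x":-0.0937,"y":0.0224,"z":0.28,"twist":-99.8},
    {"x":-0.0937,"y":0.0224,"z":0.291,"twist":-99.8},
    {"x":-0.0937,"y":0.0224,"z":0.291,"twist":-99.8}
  ]
}}

```text
clock: 17.85
position: [0.5042, -0.0292, 0.006]
ee_rot: [-0.0, 0.733, 0.681, -0.0]
contact_force: [0.2, -0.3, 0.2]
grip_width: 0.0249
gripper_force: 0.0
```

Call:
{"api": "carry_out", "payload": {
  "deltas": [
    {"x":0,"y":0,"z":0,"twist":0},
    {"x":0,"y":0,"z":0,"twist":0},
    {"x":0,"y":0,"z":0,"twist":0},
    {"x":0,"y":0,"z":0,"twist":0},
    {"x":0,"y":0,"z":0,"twist":0}
  ],
  "jaw": 0,
  "newtons": 100
}}

```text
clock: 18.35
position: [0.5049, -0.0294, 0.0073]
ee_rot: [0.001, 0.732, 0.681, 0.001]
contact_force: [-1.3, -1.3, 11.4]
grip_width: 0.0124
gripper_force: 99.0
```

Call:
{"api": "carry_out", "payload": {
  "deltas": [
    {"x":0,"y":0,"z":-0.02,"twist":0},
    {"x":0,"y":0,"z":-0.05,"twist":0},
    {"x":0,"y":0,"z":-0.09,"twist":0},
    {"x":0,"y":0,"z":-0.12,"twist":0},
    {"x":0,"y":0,"z":-0.142,"twist":0},
    {"x":0,"y":0,"z":-0.142,"twist":0},
    {"x":0,"y":0,"z":-0.142,"twist":0}
  ]
}}

```text
clock: 19.05
position: [0.5044, -0.0295, 0.1485]
ee_rot: [0.0, 0.732, 0.681, 0.0]
contact_force: [-0.1, 0.1, -2.0]
grip_width: 0.0118
gripper_force: 98.1
```

```bash
python3 - <<'E'
from h import *
s=robot.state(); go((.5049,-.026,.150,86.3),(.510,.053,.150,86.3),(.5136,.1093,.150,86.3))
im=robot.read_camera("wrist")[:,:,::-1]
i=im.astype(int); y=((i[:,:,2]-i[:,:,0]>80)&(i[:,:,1]-i[:,:,0]>50)).astype(np.uint8)
n,l,st,ce=cv2.connectedComponentsWithStats(y); k=1+np.argmax(st[1:,4]); print(st[k])
for r in (20,100,170): c=np.nonzero(l[r]==k)[0]; print(r,c.min(),c.max())
E
```

```text
t 19.05 p [ 0.5044 -0.0295  0.1485] yaw 85.81 tilt [ 0.001 -0.    -1.   ] w 0.0118 gf 98.1 F [-0.1  0.1 -2. ]
(0.5049, -0.026, 0.15, 86.3) -> [ 0.0035  0.0003 -0.0015] twist -0.5
(0.51, 0.053, 0.15, 86.3) -> [ 0.0827 -0.0004 -0.0015] twist -0.5
(0.5136, 0.1093, 0.15, 86.3) -> [ 0.1391 -0.0009 -0.0015] twist -0.5
[   78     0   483   185 80324]
20 81 556
100 96 542
170 109 530
```

Call:
{"api": "carry_out", "payload": {
  "deltas": [
    {"x":0.015,"y":0,"z":-0.001,"twist":-0.5},
    {"x":0.03,"y":0,"z":-0.001,"twist":-0.5},
    {"x":0.045,"y":0,"z":-0.001,"twist":-0.5},
    {"x":0.06,"y":0,"z":-0.001,"twist":-0.5},
    {"x":0.075,"y":0,"z":-0.001,"twist":-0.5},
    {"x":0.08,"y":0,"z":-0.001,"twist":-0.5},
    {"x":0.085,"y":0,"z":-0.001,"twist":-0.5},
    {"x":0.085,"y":0,"z":-0.001,"twist":-0.5}
  ]
}}

```text
clock: 19.9
position: [0.5104, 0.0556, 0.1489]
ee_rot: [-0.0, 0.729, 0.684, -0.0]
contact_force: [0.2, 0.1, -2.0]
grip_width: 0.0122
gripper_force: 98.1
```

Call:
{"api": "carry_out", "payload": {
  "deltas": [
    {"x":0.005,"y":0,"z":0,"twist":0},
    {"x":0.01,"y":0,"z":0,"twist":0},
    {"x":0.015,"y":0,"z":0,"twist":0},
    {"x":0.02,"y":0,"z":0,"twist":0},
    {"x":0.02,"y":0,"z":0,"twist":0}
  ]
}}

```text
clock: 20.4
position: [0.5118, 0.0763, 0.1493]
ee_rot: [-0.0, 0.729, 0.684, 0.0]
contact_force: [-0.7, -0.3, -2.8]
grip_width: 0.0124
gripper_force: 98.1
```

Call:
{"api": "carry_out", "payload": {
  "deltas": [
    {"x":0.005,"y":0,"z":0,"twist":0},
    {"x":0.01,"y":0,"z":0,"twist":0},
    {"x":0.015,"y":0,"z":0,"twist":0},
    {"x":0.015,"y":0,"z":0,"twist":0}
  ]
}}

```text
clock: 20.8
position: [0.5128, 0.0914, 0.1493]
ee_rot: [-0.0, 0.729, 0.684, 0.0]
contact_force: [0.4, -0.7, -1.3]
grip_width: 0.0117
gripper_force: 98.1
```

Call:
{"api": "carry_out", "payload": {
  "deltas": [
    {"x":0.005,"y":0,"z":0,"twist":0},
    {"x":0.01,"y":0,"z":0,"twist":0},
    {"x":0.015,"y":0,"z":0,"twist":0},
    {"x":0.015,"y":0,"z":0,"twist":0}
  ]
}}

```text
clock: 21.2
position: [0.5137, 0.1063, 0.1493]
ee_rot: [-0.0, 0.729, 0.684, 0.0]
contact_force: [-0.4, -0.8, -2.0]
grip_width: 0.0124
gripper_force: 98.1
```

Call:
{"api": "carry_out", "payload": {
  "deltas": [
    {"x":0.003,"y":0,"z":0.002,"twist":0},
    {"x":0.003,"y":0,"z":0.004,"twist":0},
    {"x":0.003,"y":0,"z":0.006,"twist":0},
    {"x":0.003,"y":0,"z":0.006,"twist":0}
  ]
}}

```text
clock: 21.6
position: [0.5138, 0.1082, 0.143]
ee_rot: [-0.0, 0.729, 0.684, -0.0]
contact_force: [-0.7, 0.5, -0.8]
grip_width: 0.0121
gripper_force: 98.1
```

Call:
{"api": "carry_out", "payload": {
  "deltas": [
    {"x":0,"y":0,"z":0.0015,"twist":0},
    {"x":0,"y":0,"z":0.003,"twist":0},
    {"x":0,"y":0,"z":0.003,"twist":0}
  ]
}}

```text
clock: 21.9
position: [0.5139, 0.1083, 0.1402]
ee_rot: [-0.0, 0.729, 0.684, -0.0]
contact_force: [-0.6, -0.1, -1.8]
grip_width: 0.0118
gripper_force: 98.1
```

Call:
{"api": "carry_out", "payload": {
  "deltas": [
    {"x":0,"y":0,"z":0.0015,"twist":0},
    {"x":0,"y":0,"z":0.003,"twist":0},
    {"x":0,"y":0,"z":0.003,"twist":0}
  ]
}}

```text
clock: 22.2
position: [0.514, 0.1081, 0.1375]
ee_rot: [0.0, 0.73, 0.684, 0.0]
contact_force: [-0.4, -3.4, 4.4]
grip_width: 0.0121
gripper_force: 99.3
```

Call:
{"api": "carry_out", "payload": {
  "deltas": [
    {"x":0,"y":0,"z":0.0015,"twist":0},
    {"x":0,"y":0,"z":0.003,"twist":0},
    {"x":0,"y":0,"z":0.003,"twist":0}
  ]
}}

```text
clock: 22.5
position: [0.5141, 0.108, 0.1345]
ee_rot: [0.0, 0.73, 0.684, 0.0]
contact_force: [-0.7, -3.2, 5.8]
grip_width: 0.0118
gripper_force: 99.6
```

Call:
{"api": "carry_out", "payload": {
  "deltas": [
    {"x":0,"y":0,"z":-0.0015,"twist":0},
    {"x":0,"y":0,"z":-0.0025,"twist":0},
    {"x":0,"y":0,"z":-0.0025,"twist":0}
  ]
}}

```text
clock: 22.8
position: [0.5139, 0.1085, 0.1369]
ee_rot: [-0.0, 0.729, 0.684, 0.0]
contact_force: [-0.8, -0.1, -1.9]
grip_width: 0.0119
gripper_force: 98.5
```

Call:
{"api": "carry_out", "payload": {
  "deltas": [
    {"x":0,"y":0,"z":0,"twist":0},
    {"x":0,"y":0,"z":0,"twist":0},
    {"x":0,"y":0,"z":0,"twist":0},
    {"x":0,"y":0,"z":0,"twist":0}
  ],
  "jaw": 0.03
}}

```text
clock: 23.2
position: [0.5139, 0.1084, 0.1368]
ee_rot: [-0.0, 0.729, 0.684, 0.0]
contact_force: [0.1, 0.4, -0.5]
grip_width: 0.0299
gripper_force: 0.0
```

```bash
python3 - <<'E'
from h import *
s=robot.state(); go()
im=robot.read_camera("wrist")[:,:,::-1]; cv2.imwrite("pics/w9.png",im)
i=im.astype(int); y=((i[:,:,2]-i[:,:,0]>60)&(i[:,:,1]-i[:,:,0]>30)).astype(np.uint8)
n,l,st,ce=cv2.connectedComponentsWithStats(y); k=1+np.argmax(st[1:,4]); print(st[k])
for r in (20,100,170): c=np.nonzero(l[r]==k)[0]; print(r,c[:1],c[-1:])
E
```

```text
t 23.2 p [0.5139 0.1084 0.1368] yaw 86.33 tilt [-0.  0. -1.] w 0.0299 gf 0.0 F [ 0.1  0.4 -0.5]
[   73     0   495   184 84724]
20 [77] [563]
100 [91] [548]
170 [105] [535]
```

Call:
{"api": "carry_out", "payload": {
  "deltas": [
    {"x":-0.02,"y":0,"z":0,"twist":0},
    {"x":-0.05,"y":0,"z":0,"twist":0},
    {"x":-0.08,"y":0,"z":0,"twist":0},
    {"x":-0.095,"y":0,"z":0,"twist":7},
    {"x":-0.095,"y":0,"z":0,"twist":15},
    {"x":-0.095,"y":0,"z":0,"twist":23},
    {"x":-0.095,"y":0,"z":-0.004,"twist":31},
    {"x":-0.095,"y":0,"z":-0.008,"twist":39},
    {"x":-0.095,"y":0,"z":-0.008,"twist":47},
    {"x":-0.095,"y":0,"z":-0.008,"twist":55},
    {"x":-0.095,"y":0,"z":-0.008,"twist":63},
    {"x":-0.095,"y":0,"z":-0.008,"twist":71},
    {"x":-0.095,"y":0,"z":-0.008,"twist":79},
    {"x":-0.095,"y":0,"z":-0.008,"twist":87},
    {"x":-0.095,"y":0,"z":-0.008,"twist":90},
    {"x":-0.095,"y":0,"z":-0.008,"twist":90},
    {"x":-0.095,"y":0,"z":-0.008,"twist":90}
  ]
}}

```text
clock: 24.95
position: [0.5078, 0.0136, 0.1448]
ee_rot: [-0.0, 1.0, -0.031, -0.0]
contact_force: [-0.4, -0.3, -0.2]
grip_width: 0.0298
gripper_force: 0.0
```

Call:
{"api": "carry_out", "payload": {
  "deltas": [
    {"x":0,"y":0,"z":0,"twist":0},
    {"x":0,"y":0,"z":0,"twist":0},
    {"x":0,"y":0,"z":0,"twist":0},
    {"x":0,"y":0,"z":0,"twist":0}
  ],
  "jaw": 0.0854
}}

```text
clock: 25.35
position: [0.5079, 0.0135, 0.1448]
ee_rot: [-0.0, 0.999, -0.032, -0.0]
contact_force: [0.6, 0.2, 0.6]
grip_width: 0.0848
gripper_force: 0.0
```

```bash
python3 - <<'E'
from h import *
go((.5123,.0887,.145,-3.7))
im=robot.read_camera("wrist")[:,:,::-1]; cv2.imwrite("pics/w10.png",cv2.resize(im,(640,400)))
E
```

```text
t 25.35 p [0.5079 0.0135 0.1448] yaw -3.66 tilt [-0.  0. -1.] w 0.0848 gf 0.0 F [0.6 0.2 0.6]
(0.5123, 0.0887, 0.145, -3.7) -> [-0.0004 -0.0753 -0.0002] twist 0.0
```

View pics/w10.png

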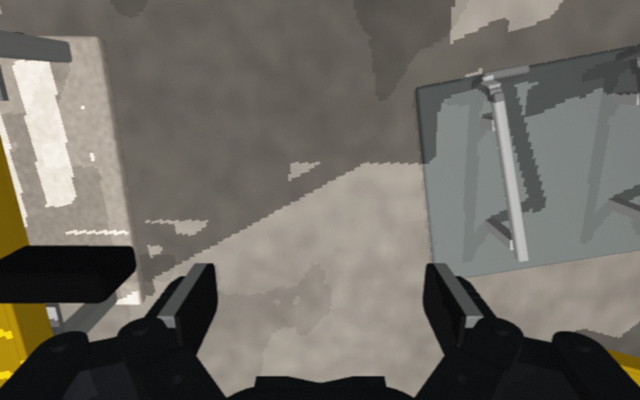

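Wrist view: the black fin's outer end is at (135,270), facing the back of the left finger (about (160,310)). Pushing toward −tool y now.

Call:
{"api": "carry_out", "payload": {
  "deltas": [
    {"x":0,"y":-0.01,"z":0,"twist":0},
    {"x":0,"y":-0.018,"z":0,"twist":0},
    {"x":0,"y":-0.024,"z":0,"twist":0},
    {"x":0,"y":-0.03,"z":0,"twist":0},
    {"x":0,"y":-0.036,"z":0,"twist":0},
    {"x":0,"y":-0.036,"z":0,"twist":0}
  ]
}}

```text
clock: 26.0
position: [0.5101, 0.0504, 0.1447]
ee_rot: [-0.0, 1.0, -0.031, -0.0]
contact_force: [-0.5, 0.9, 0.1]
grip_width: 0.0856
gripper_force: 0.0
```

Call:
{"api": "carry_out", "payload": {
  "deltas": [
    {"x":0,"y":-0.006,"z":0,"twist":0},
    {"x":0,"y":-0.012,"z":0,"twist":0},
    {"x":0,"y":-0.018,"z":0,"twist":0},
    {"x":0,"y":-0.024,"z":0,"twist":0},
    {"x":0,"y":-0.028,"z":0,"twist":0},
    {"x":0,"y":-0.028,"z":0,"twist":0}
  ]
}}

```text
clock: 26.6
position: [0.512, 0.0781, 0.1448]
ee_rot: [-0.0, 0.999, -0.032, 0.0]
contact_force: [-0.1, -0.2, -0.3]
grip_width: 0.0856
gripper_force: 0.0
```

```bash
python3 - <<'E'
from h import *
s=robot.state(); go()
im=robot.read_camera("wrist")[:,:,::-1]; cv2.imwrite("pics/w11.png",im)
for n in("w10","w11"):
    i=cv2.imread(f"pics/{n}.png")
    for r in(262,275,290): print(n,r,"".join("#" if p.max()<60 else "Y" if int(p[2])-int(p[0])>80 else "." for p in i[r,0:240:3]))
E
```

```text
t 26.6 p [0.512  0.0781 0.1448] yaw -3.62 tilt [ 0.  0. -1.] w 0.0856 gf 0.0 F [-0.1 -0.2 -0.3]
w10 262 ##############################################..................................
w10 275 ############################################.......................#####........
w10 290 #######################################................####.....#########.......
w11 262 YYYYYYYYYYYYYYYYYYYYYYYYYYY.###########################################.........
w11 275 YYYYYYYYYYYYYYYYYYYYYY########################################....######........
w11 290 YYYYYYYYYYYYYYYYYYYYYY#####################################....#########........
```

Call:
{"api": "carry_out", "payload": {
  "deltas": [
    {"x":0,"y":-0.004,"z":0,"twist":0},
    {"x":0,"y":-0.008,"z":0,"twist":0},
    {"x":0,"y":-0.008,"z":0,"twist":0}
  ]
}}

```text
clock: 26.95
position: [0.5125, 0.0861, 0.1448]
ee_rot: [-0.0, 0.999, -0.032, -0.0]
contact_force: [-0.4, -0.3, 0.2]
grip_width: 0.0851
gripper_force: 0.0
```

Call:
{"api": "carry_out", "payload": {
  "deltas": [
    {"x":0,"y":-0.002,"z":0,"twist":0},
    {"x":0,"y":-0.004,"z":0,"twist":0},
    {"x":0,"y":-0.004,"z":0,"twist":0}
  ]
}}

```text
clock: 27.25
position: [0.5127, 0.0897, 0.1448]
ee_rot: [-0.0, 0.999, -0.032, -0.0]
contact_force: [0.1, -0.4, 0.6]
grip_width: 0.0856
gripper_force: 0.0
```

Call:
{"api": "carry_out", "payload": {
  "deltas": [
    {"x":0,"y":-0.0015,"z":0,"twist":0},
    {"x":0,"y":-0.003,"z":0,"twist":0},
    {"x":0,"y":-0.003,"z":0,"twist":0}
  ]
}}

```text
clock: 27.55
position: [0.5129, 0.0927, 0.1448]
ee_rot: [-0.0, 0.999, -0.032, -0.0]
contact_force: [0.4, -0.6, -0.8]
grip_width: 0.0853
gripper_force: 0.0
```

Call:
{"api": "carry_out", "payload": {
  "deltas": [
    {"x":0,"y":-0.0015,"z":0,"twist":0},
    {"x":0,"y":-0.003,"z":0,"twist":0},
    {"x":0,"y":-0.003,"z":0,"twist":0}
  ]
}}

```text
clock: 27.85
position: [0.5131, 0.0957, 0.1448]
ee_rot: [-0.0, 0.999, -0.032, -0.0]
contact_force: [-0.8, 0.7, -0.0]
grip_width: 0.0855
gripper_force: 0.0
```

Call:
{"api": "carry_out", "payload": {
  "deltas": [
    {"x":0,"y":-0.0015,"z":0,"twist":0},
    {"x":0,"y":-0.003,"z":0,"twist":0},
    {"x":0,"y":-0.003,"z":0,"twist":0}
  ]
}}

```text
clock: 28.15
position: [0.5133, 0.0987, 0.1448]
ee_rot: [-0.0, 0.999, -0.032, -0.0]
contact_force: [-0.3, -0.5, -0.2]
grip_width: 0.0856
gripper_force: 0.0
```

```bash
python3 - <<'E'
from h import *
s=robot.state(); go()
im=robot.read_camera("wrist")[:,:,::-1]; cv2.imwrite("pics/w12.png",im)
for n in("w11","w12"):
    i=cv2.imread(f"pics/{n}.png")
    for r in(255,262,268,275,290): print(n,r,"".join("#" if p.max()<60 else "Y" if int(p[2])-int(p[0])>80 else "." for p in i[r,0:240:3]))
p=s["position"]; m=Ro.from_quat(np.roll(s["ee_rot"],-1)).as_matrix()
for d in(.04,.045,.05,.055,.06): q=p+m@np.array([0,-d,0]); q[2]=.165; print(d,wproj(q,s).round(0))
E
```

```text
t 28.15 p [0.5133 0.0987 0.1448] yaw -3.66 tilt [-0.  0. -1.] w 0.0856 gf 0.0 F [-0.3 -0.5 -0.2]
w11 255 YYYYYYYYYYYYYYYYYYYYYYYYYYYYYY#########################################.........
w11 262 YYYYYYYYYYYYYYYYYYYYYYYYYYY.###########################################.........
w11 268 YYYYYYYYYYYYYYYYYYYYYYYYY#######################################....####........
w11 275 YYYYYYYYYYYYYYYYYYYYYY########################################....######........
w11 290 YYYYYYYYYYYYYYYYYYYYYY#####################################....#########........
w12 255 YYYYYYYYYYYYYYYYYYYYYYYYYYYYYYY########################################.........
w12 262 YYYYYYYYYYYYYYYYYYYYYYYYYYYY###########################################.........
w12 268 YYYYYYYYYYYYYYYYYYYYYYYYY#######################################....###.........
w12 275 YYYYYYYYYYYYYYYYYYYYYY########################################....######........
w12 290 YYYYYYYYYYYYYYYYYYYYYY#####################################....#########........
0.04 [[216. 287.]]
0.045 [[204. 287.]]
0.05 [[191. 287.]]
0.055 [[178. 287.]]
0.06 [[166. 287.]]
```

```bash
cat >> h.py <<'E'
def wray(uv,z,s):
    k=robot.get_calibration("wrist");H=np.array(k["hand_eye"]);R=Ro.from_quat(np.roll(s["ee_rot"],-1)).as_matrix()
    d=R@H[:3,:3]@np.linalg.inv(np.array(k["mtx"]))@[uv[0],uv[1],1]; o=R@H[:3,3]+s["position"]; return o+d*(z-o[2])/d[2]
ax=np.array([np.cos(np.radians(86.3)),np.sin(np.radians(86.3)),0]);ay=np.array([-ax[1],ax[0],0]);org=np.array([.5226,.2645,0])
def rk(X): v=np.array(X)-org; return np.round([v@ax,v@ay,v[2]],4)
E
python3 - <<'E'
from h import *
s=robot.state()
for uv in((66,280),(66,295),(90,258)): print("near rim",uv,rk(wray(uv,.151,s)))
for uv in((165,290),(177,290)): print("fin end top",uv,rk(wray(uv,.165,s)))
print("fin bottom end",rk(wray((213,258),.135,s)))
im=cv2.imread("pics/w12.png"); print("tool",rk(s["position"]))
for c in range(0,140,20):
    print(c,"".join("#" if p.max()<60 else "Y" if int(p[2])-int(p[0])>80 else "b" if int(p[0])-int(p[2])>40 else "." for p in im[0:400:5,c]))
a=robot.read_camera("side")[:,:,::-1]; cv2.imwrite("pics/s3.png",a); i=a.astype(int)
y=((i[:,:,2]-i[:,:,0]>70)&(i[:,:,1]-i[:,:,0]>40)); ys,xs=np.nonzero(y[285:350,225:330]); print("yellow in rack side view",len(xs),(xs.min()+225,xs.max()+225,ys.min()+285,ys.max()+285) if len(xs) else "")
for x,z in((.065,.018),(.065,.0),(.055,.018)): print(x,z,[proj("side",org+ax*x+ay*yy+[0,0,.133+z]).round(0)[0].tolist() for yy in(-.08,.08)])
E
```

```text
near rim (66, 280) [-0.0566  0.0037  0.151 ]
near rim (66, 295) [-0.055   0.0112  0.151 ]
near rim (90, 258) [-0.069  -0.0068  0.151 ]
fin end top (165, 290) [-1.058e-01  1.000e-04  1.650e-01]
fin end top (177, 290) [-1.105e-01  1.000e-04  1.650e-01]
fin bottom end [-0.1161  0.0014  0.135 ]
tool [-0.1662 -0.0014  0.1448]
0 ...........bbbbbYYYYYYYYYYYYYYYYYYYYYYYYYYYYYYYYYYYYYYYYYYYYYYYYYYYYYYYYYYYYYY##
20 ...........bbbbbYYYYYYYYYYYYYYYYYYYYYYYYYYYYYYYYYYYYYYYYYYYYYYYYYYYYYYYYY#######
40 .........bbbbbbbYYYYYYYYYYYYYYYYYYYYYYYYYYYYYYYYYYYYYYYYYYYYYYYYYYYYY###########
60 .........bbbbbbbYYYYYYYYYYYYYYYYYYYYYYYYYYYYYYYYYYYYYYYYYYYYYYYYYYY#############
80 .........####bbbbbbbbb..YYYYYYYYYYYYYYYYYYYYYYYYYYYYY########YYYYYY#############
100 ............................................YYYYYY###########YYYYYYY.###########
120 ..................................................###########...YY##############
yellow in rack side view 492 (np.int64(245), np.int64(304), np.int64(304), np.int64(333))
0.065 0.018 [[244.0, 314.0], [305.0, 333.0]]
0.065 0.0 [[245.0, 317.0], [305.0, 336.0]]
0.055 0.018 [[246.0, 311.0], [306.0, 329.0]]
```

```bash
python3 - <<'E'
from h import *
s=robot.state(); im=cv2.imread("pics/w12.png").astype(int)
for r in range(50,250,10):
    row=im[r]; y=np.nonzero((row[:,2]-row[:,0]>50)&(np.arange(640)<200))[0]; b=np.nonzero((row[:,0]-row[:,2]>40)&(np.arange(640)<200))[0]
    print(r,"Y",(y.max(),rk(wray((y.max(),r),.151,s))) if len(y) else "","B",(b.max(),rk(wray((b.max(),r),.133,s))) if len(b) else "")
E
```

```text
50 Y  B (np.int64(85), array([-0.0723, -0.0906,  0.133 ]))
60 Y  B (np.int64(89), array([-0.0731, -0.0868,  0.133 ]))
70 Y  B (np.int64(91), array([-0.0732, -0.083 ,  0.133 ]))
80 Y (np.int64(73), array([-0.0767, -0.0789,  0.151 ])) B (np.int64(93), array([-0.0733, -0.0791,  0.133 ]))
90 Y (np.int64(75), array([-0.0768, -0.0754,  0.151 ])) B (np.int64(94), array([-0.073 , -0.0751,  0.133 ]))
100 Y (np.int64(77), array([-0.0768, -0.0718,  0.151 ])) B (np.int64(96), array([-0.073 , -0.0711,  0.133 ]))
110 Y (np.int64(79), array([-0.0768, -0.0682,  0.151 ])) B 
120 Y (np.int64(81), array([-0.0768, -0.0645,  0.151 ])) B 
130 Y (np.int64(83), array([-0.0768, -0.0608,  0.151 ])) B 
140 Y (np.int64(85), array([-0.0768, -0.057 ,  0.151 ])) B 
150 Y (np.int64(87), array([-0.0768, -0.0531,  0.151 ])) B 
160 Y (np.int64(89), array([-0.0768, -0.0492,  0.151 ])) B 
170 Y (np.int64(91), array([-0.0768, -0.0452,  0.151 ])) B 
180 Y (np.int64(93), array([-0.0769, -0.0411,  0.151 ])) B 
190 Y (np.int64(95), array([-0.0769, -0.037 ,  0.151 ])) B 
200 Y (np.int64(97), array([-0.0769, -0.0328,  0.151 ])) B 
210 Y (np.int64(99), array([-0.0769, -0.0285,  0.151 ])) B 
220 Y (np.int64(101), array([-0.0769, -0.0241,  0.151 ])) B 
230 Y (np.int64(103), array([-0.0769, -0.0197,  0.151 ])) B 
240 Y (np.int64(105), array([-0.0769, -0.0152,  0.151 ])) B
```

```bash
python3 - <<'E'
import cv2
for n in("w11","w12"):
    im=cv2.imread(f"pics/{n}.png")
    for r in(150,):
        print(n,[(c,im[r,c].tolist()) for c in range(30,100,4)])
E
```

```text
w11 [(30, [9, 143, 179]), (34, [9, 143, 179]), (38, [9, 143, 178]), (42, [10, 144, 180]), (46, [10, 143, 178]), (50, [11, 134, 169]), (54, [16, 146, 182]), (58, [11, 125, 159]), (62, [7, 87, 113]), (66, [8, 88, 112]), (70, [10, 89, 113]), (74, [12, 88, 113]), (78, [10, 87, 110]), (82, [12, 86, 110]), (86, [64, 110, 130]), (90, [235, 243, 247]), (94, [161, 173, 183]), (98, [147, 158, 168])]
w12 [(30, [12, 125, 157]), (34, [10, 122, 156]), (38, [13, 124, 157]), (42, [9, 123, 155]), (46, [14, 124, 158]), (50, [14, 124, 157]), (54, [13, 141, 178]), (58, [12, 134, 169]), (62, [9, 87, 111]), (66, [11, 88, 112]), (70, [12, 89, 112]), (74, [8, 85, 110]), (78, [8, 84, 109]), (82, [7, 83, 108]), (86, [11, 87, 111]), (90, [194, 207, 219]), (94, [228, 236, 242]), (98, [229, 237, 243])]
```

Call:
{"api": "carry_out", "payload": {
  "deltas": [
    {"x":0,"y":-0.001,"z":0,"twist":0},
    {"x":0,"y":-0.002,"z":0,"twist":0},
    {"x":0,"y":-0.002,"z":0,"twist":0}
  ]
}}

```text
clock: 28.55
position: [0.5135, 0.1005, 0.1448]
ee_rot: [-0.0, 0.999, -0.032, 0.0]
contact_force: [1.0, -0.7, 0.1]
grip_width: 0.0856
gripper_force: 0.0
```

Call:
{"api": "carry_out", "payload": {
  "deltas": [
    {"x":0,"y":-0.001,"z":0,"twist":0},
    {"x":0,"y":-0.002,"z":0,"twist":0},
    {"x":0,"y":-0.002,"z":0,"twist":0}
  ]
}}

```text
clock: 28.85
position: [0.5134, 0.1023, 0.1448]
ee_rot: [0.0, 0.999, -0.032, -0.0]
contact_force: [-0.7, -3.4, 1.1]
grip_width: 0.0855
gripper_force: 1.3
```

Call:
{"api": "carry_out", "payload": {
  "deltas": [
    {"x":0,"y":-0.0015,"z":0,"twist":0},
    {"x":0,"y":-0.0015,"z":0,"twist":0},
    {"x":0,"y":-0.0015,"z":0,"twist":0}
  ]
}}

```text
clock: 29.15
position: [0.5132, 0.1026, 0.1448]
ee_rot: [0.001, 0.999, -0.033, -0.001]
contact_force: [-4.9, -10.7, 4.9]
grip_width: 0.0853
gripper_force: 5.4
```

Call:
{"api": "carry_out", "payload": {
  "deltas": [
    {"x":0,"y":0.03,"z":0,"twist":0},
    {"x":0,"y":0.07,"z":0,"twist":0},
    {"x":0,"y":0.1,"z":-0.03,"twist":0},
    {"x":0,"y":0.1,"z":-0.07,"twist":0},
    {"x":0,"y":0.1,"z":-0.1,"twist":0},
    {"x":0,"y":0.1,"z":-0.1,"twist":0}
  ]
}}

```text
clock: 29.75
position: [0.5085, 0.004, 0.2481]
ee_rot: [-0.0, 0.999, -0.032, 0.003]
contact_force: [-0.3, 0.5, -0.1]
grip_width: 0.0855
gripper_force: 0.0
```

```bash
python3 - <<'E'
from h import *
s=robot.state(); go()
im=robot.read_camera("wrist")[:,:,::-1]; cv2.imwrite("pics/w13.png",im); robot.read_camera("side"); a=robot.read_camera("top")
i=im.astype(int)
for r in range(20,240,20):
    row=i[r]; y=np.nonzero((row[:,2]-row[:,0]>50)&(np.arange(640)<260))[0]; b=np.nonzero((row[:,0]-row[:,2]>40)&(np.arange(640)<260))[0]
    print(r,"Y",(y.max(),rk(wray((y.max(),r),.133,s))) if len(y) else "","B",(b.max(),rk(wray((b.max(),r),.133,s))) if len(b) else "")
K,R,t=cal("side")
for q in("spatula_center","crock","bowl","jar","soap"):
    for c in("side","top"):
        K,R,t=cal(c)
        for d in robot.spot_in(c,q)[:2]: print(q,c,round(d["conf"],2),(R.T@(np.array(d["centre"])-t)).round(3))
E
```

```text
t 29.75 p [0.5085 0.004  0.2481] yaw -3.69 tilt [ 0.005  0.001 -1.   ] w 0.0855 gf 0.0 F [-0.3  0.5 -0.1]
20 Y  B 
40 Y  B 
60 Y  B 
80 Y  B (np.int64(45), array([-0.0729, -0.0824,  0.133 ]))
100 Y (np.int64(33), array([-0.0615, -0.0692,  0.133 ])) B 
120 Y (np.int64(38), array([-0.0618, -0.0555,  0.133 ])) B 
140 Y (np.int64(42), array([-0.0614, -0.0413,  0.133 ])) B 
160 Y (np.int64(47), array([-0.0617, -0.0267,  0.133 ])) B 
180 Y (np.int64(51), array([-0.0613, -0.0116,  0.133 ])) B 
200 Y (np.int64(24), array([-0.0373,  0.004 ,  0.133 ])) B 
220 Y (np.int64(60), array([-0.0611,  0.0202,  0.133 ])) B 
spatula_center side 0.57 [ 0.69 -0.1   0.16]
spatula_center top 0.6 [ 0.68  -0.096  0.179]
crock side 0.97 [ 0.833 -0.116  0.084]
crock side 0.79 [ 0.703 -0.079  0.08 ]
crock top 0.93 [ 0.853 -0.129  0.07 ]
crock top 0.86 [ 0.715 -0.094  0.073]
bowl side 0.75 [0.516 0.27  0.34 ]
bowl top 0.94 [0.514 0.294 0.339]
jar side 0.89 [ 0.485 -0.389  0.087]
jar top 0.69 [ 0.481 -0.4    0.115]
soap side 0.69 [0.737 0.099 0.118]
soap side 0.58 [0.538 0.305 0.137]
soap top 0.53 [0.733 0.079 0.121]
```

```bash
python3 -c "
from plant import robot
print(robot.close_job())"
```

```text
the job is handed in; nothing more can be done
None
```

The job is handed in at about 30 s; the script did not return a verdict. The tray is on the blue rails against the end stop with its grip out, the spatula stands blade up in the upright white crock (pushed about 35 mm while loading), and the last camera check found the jar, soap bottle and bowl essentially where they started.

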